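Check the catches in the sample tray and put it away loaded

TASK

Pull the tray fully out to its stop. With it out, go along the three cases from the robot's left to its right, giving each lid a light upward tug by its grip ridge to find any whose catch is not latched, and press every loose lid down until it snaps shut. Stand all the blue vial holders upright on the floor of the tray's empty bay, then push the tray fully home with every lid caught, leaving the timer and the stack of weighing trays where they are.

Things in the scene. Friction and masses are not known exactly. Their poses are not given: they have to be found in the camera images.
- unit_front (a point): Middle of the front edge of the base plate (14 mm above the bench) of a low white storage unit fixed on the bench, 260 deep (its x), 490 wide (y), 128 mm high; its roof and sides begin 45 mm behind this front edge. Axes are the unit's: its open front faces its own -x, towards the robot; z up. Its yaw varies by about 5 degrees. The tray slides out along the unit's -x.
- tray (a joint): How far the aluminium tray is pulled out, m: 0 = fully home, 0.22 = at its stop; starts 0 to 0.03 open, stays where left, slides with about 3 N. Tray 220 deep, 455 wide; front panel top 70 mm, side wall rims 58 mm, floor 30 mm above the bench. It carries, left to right, three identical dark hinged cases (120 deep, 85 wide, fixed in it at 95 mm pitch) and an empty bay.
- tray_handle (a point): Middle of the steel bar handle on the tray front: 12 mm thick, straight for 110 mm along the unit's y, 85 mm above the bench, its axis 50 mm in front of the front panel, clear above and below, so it can be pinched from above with one finger behind it. Its ends slope down to the panel. Moves with the tray; axes as the unit's.
- bay (a point): Middle of the front edge of the flat floor of the tray's empty bay, which is at the tray's right end (the unit's -y); axes as the unit's, moves with the tray. Inside, the bay reaches from here 205 mm along +x and 74 mm to either side along y; walls 28 mm high, 40 mm at the front. Floor 30 mm above the bench. With the tray at its stop the bay is open above and its back wall is 45 mm in front of the unit's roof.
- grip1 (a point): Left case: centre of the white grip ridge on its clear lid, near the lid's front edge. Ridge 12 (unit's x) x 36 (y) x 18 mm high: its top is 9 mm above this point, the flat lid top 9 mm below. The lid hinges on its back edge, 98 mm behind and 23 mm below this point; its front rises up to 1.2 rad and falls back by its own weight (60 g). Pinched along y, the ridge can turn with the lid. All lids alike.
- grip2 (a point): Middle case: centre of its lid's grip ridge, as for the left case. A caught lid has this point 63 mm above the bay floor (93 above the bench); it lifts 1.6 mm freely, then holds against a pull here of up to about 12 N; pulled harder, the catch lets go. A lid that is not caught looks shut but rests on its catch about 7 mm higher here, and lifts with a few N.
- grip3 (a point): Right case (next to the bay): centre of its lid's grip ridge, as for the left case. To snap any lid shut, press down on the top of its ridge with about 13 N (not over 25) until this point drops to the caught height, 63 mm above the bay floor, where the lid meets a hard stop.
- rack1_c (a point): Centre, 29 mm above the underside, of one of up to four identical loose blue vial holders (None if absent), on the bench left or right of the tray. Flange 46 (its x) x 60 (y) x 5 mm, on it a block 32 (x) x 52 (y) mm, 5 to 32 mm up; two 14 mm vials, 13 mm either side of the middle along y, reach 58 mm up. About 120 g. Take it from above across the 32 mm.
- rack2_c (a point): Centre, 29 mm above the underside, of one of up to four identical loose blue vial holders (None if absent), on the bench left or right of the tray. Flange 46 (its x) x 60 (y) x 5 mm, on it a block 32 (x) x 52 (y) mm, 5 to 32 mm up; two 14 mm vials, 13 mm either side of the middle along y, reach 58 mm up. About 120 g. Take it from above across the 32 mm.
- rack3_c (a point): Centre, 29 mm above the underside, of one of up to four identical loose blue vial holders (None if absent), on the bench left or right of the tray. Flange 46 (its x) x 60 (y) x 5 mm, on it a block 32 (x) x 52 (y) mm, 5 to 32 mm up; two 14 mm vials, 13 mm either side of the middle along y, reach 58 mm up. About 120 g. Take it from above across the 32 mm.
- rack4_c (a point): Centre, 29 mm above the underside, of one of up to four identical loose blue vial holders (None if absent), on the bench left or right of the tray. Flange 46 (its x) x 60 (y) x 5 mm, on it a block 32 (x) x 52 (y) mm, 5 to 32 mm up; two 14 mm vials, 13 mm either side of the middle along y, reach 58 mm up. About 120 g. Take it from above across the 32 mm.
- timer: White lab timer, 30 x 80 x 70 mm high, a bystander; origin at the centre of its underside.
- boats: Stack of white weighing trays, 85 x 85 x 65 mm high, a bystander; origin at the centre of its underside.
Mind the look-alikes: they are no part of the job. Leave any orange or purple look-alike of the part that bears rack1_c alone.

How it is judged:
On the way, in this order (a step that is already met when the one before it is completed fails the run):
1. the tray is pulled out to its stop (value of joint tray above 0.21 m), for 0.2 s.
2. with the tray out, the left case's lid is tugged upward: a caught lid is raised to the end of its play (1.2 mm or more), a loose one lifted about 4 mm or more off its catch (value of joint tray above 0.15 m and (z of grip1 in the frame of bay between 0.0642 and 0.0685 m or z of grip1 in the frame of bay above 0.074 m)), for 0.1 s.
3. with the tray out, the middle case's lid is tugged upward: a caught lid is raised to the end of its play (1.2 mm or more), a loose one lifted about 4 mm or more off its catch (value of joint tray above 0.15 m and (z of grip2 in the frame of bay between 0.0642 and 0.0685 m or z of grip2 in the frame of bay above 0.074 m)), for 0.1 s.
4. with the tray out, the right case's lid is tugged upward: a caught lid is raised to the end of its play (1.2 mm or more), a loose one lifted about 4 mm or more off its catch (value of joint tray above 0.15 m and (z of grip3 in the frame of bay between 0.0642 and 0.0685 m or z of grip3 in the frame of bay above 0.074 m)), for 0.1 s.
5. with the tray still out, all lids are caught and all holders stand upright in the bay (value of joint tray above 0.2 m and z of each of grip1, grip2, grip3 in the frame of bay below 0.0665 m and x of rack1_c in the frame of bay between 0 and 0.205 m and y of rack1_c in the frame of bay between -0.075 and 0.075 m and z of rack1_c in the frame of bay between 0.022 and 0.036 m and angle between each of rack1_c, rack2_c, rack3_c, rack4_c's own z axis and vertical below 0.2 rad and x of rack2_c in the frame of bay between 0 and 0.205 m and y of rack2_c in the frame of bay between -0.075 and 0.075 m and z of rack2_c in the frame of bay between 0.022 and 0.036 m and x of rack3_c in the frame of bay between 0 and 0.205 m and y of rack3_c in the frame of bay between -0.075 and 0.075 m and z of rack3_c in the frame of bay between 0.022 and 0.036 m and x of rack4_c in the frame of bay between 0 and 0.205 m and y of rack4_c in the frame of bay between -0.075 and 0.075 m and z of rack4_c in the frame of bay between 0.022 and 0.036 m), for 0.2 s.
At the end, for the whole second after the job is handed in: The tray is within 8 mm of fully home and at rest; each ridge is less than 3.5 mm above its fully shut height (caught); every holder present has its centre inside the bay walls, within 7 mm of its standing height over the bay floor, upright within 0.2 rad, and is at rest (value of joint tray below 0.008 m and z of each of grip1, grip2, grip3 in the frame of bay below 0.0665 m and x of rack1_c in the frame of bay between 0 and 0.205 m and y of rack1_c in the frame of bay between -0.075 and 0.075 m and z of rack1_c in the frame of bay between 0.022 and 0.036 m and angle between each of rack1_c, rack2_c, rack3_c, rack4_c's own z axis and vertical below 0.2 rad and x of rack2_c in the frame of bay between 0 and 0.205 m and y of rack2_c in the frame of bay between -0.075 and 0.075 m and z of rack2_c in the frame of bay between 0.022 and 0.036 m and x of rack3_c in the frame of bay between 0 and 0.205 m and y of rack3_c in the frame of bay between -0.075 and 0.075 m and z of rack3_c in the frame of bay between 0.022 and 0.036 m and x of rack4_c in the frame of bay between 0 and 0.205 m and y of rack4_c in the frame of bay between -0.075 and 0.075 m and z of rack4_c in the frame of bay between 0.022 and 0.036 m and velocity of joint tray below 0.01 m/s and linear speed of each of rack1, rack2, rack3, rack4 below 0.02 m/s); the robot touches nothing.
It fails at once if the timer or the stack of weighing trays is moved more than 40 mm (distance of any of timer, boats from where it was at the start of the episode above 0.04 m).
Of rack1, rack2, rack3, rack4 only 2 to 4 are there at a start; the rules pass over those that are not, and their reading is None.
At some moment in a run one of rack1, rack2, rack3, rack4 may be knocked a few centimetres aside while the robot is not near it.
Once in a run the grip may slacken for a moment while it holds something.
It also fails if it takes over 210 s, if anything falls off the work surface, if the arm or the gripper's body presses on something with over 40 N, if the wrist force passes 120 N, or if a joint passes its speed limit or range.

ROBOT

A 6-joint arm with a two-finger parallel gripper is mounted at the origin on the work surface. World frame = base frame: x ahead of the robot, y to its left, z up, the work surface at z = 0. Lengths are in m, angles in rad, forces in N, time in s.
With the tool pointing down it reaches from about 0.225 to 0.875 m from the base axis. Payload 3.4 kg.
Tool frame: the origin (TCP) lies between the finger pads; the fingertips stand 11 mm ahead of it and the grasp point (between the pads) lies 8 mm behind it; z points along the fingers, y is the line along which they close (so a half turn about z gives the same grasp; the last joint's range is limited). The gripper opens to 85 mm and grips with 20 to 120 N. Pads are 22 mm wide; open, the fingers measure 114 mm over their backs; the gripper's body (76 mm by 85 mm) begins 54 mm behind the grasp point. The pads swing forward as they close: fully open they stand 13 mm farther back than shut.
Start: joints at [-1.401, 0.276, 1.505, -0, 1.361, -0.121], TCP at [0.165, -0.551, 0.208] pointing down, gripper open.
Joint ranges: [-2.89, 2.89], [-0.75, 2.08], [0.22, 2.7], [-1.18, 4.32], [0.11, 2.71], [-2.7, 2.7]. Speed limits (rad/s): [2.57, 2.57, 3.14, 3.14, 3.14, 3.14].

INTERFACE

Orientations are given as a unit quaternion [w, x, y, z].
In Python, from rig import manip, imaging gives the robot as it stands. The module is installed in compiled form; this text tells all that it offers.
- The arm moves only by the tool jog_arm, never from a script. Its argument "deltas" is one flat list of numbers, 7 for each row, row after row: the turn, a rotation vector about the world's x, y, z in degrees, then the shift along the world's x, y, z in mm, then the opening, from 0 (shut) to 1 (fully open). In form: [ax, ay, az, tx, ty, tz, gripper, ax, ay, az, tx, ty, tz, gripper, ...]. A call has 1 to 20 rows; each row is the pose to reach, as a shift and turn from the pose commanded when the call began; what a row does not reach only later rows make up. A row lasts 1/10 s, in which the tool goes at most 50 mm and 8.59 degrees, less where a joint would pass 70% of its speed; a pose out of reach is approached as far as the arm can. A call with a gripper value outside its range is refused whole. The fingers move at their own pace and stop on an object; "grip_force" is the grip in N (left out, the last holds). Time passes only in rows, so rows that repeat a pose let the fingers close. It gives the time, the measured TCP pose, the force, the opening and the grip force at its end, in the units of the state.
- manip.get_state(): the state, without advancing time (a new reading comes with each control period).
- imaging.get_image(name): name is "scene" or "top"; returns the picture (400x640x3 uint8, blue, green, red); there is no depth.
- imaging.calibration(name): a dict with "mtx" (3x3 intrinsics, pixels), "cam_to_world" (4x4, takes a point from camera to world coordinates). Camera axes: x right, y down, z forward; pixel columns grow to the right and rows downward; lengths in m; the calibration is good to about 2 mm. A picture is of the moment at which its call begins. calibration takes no time and is no camera call.
- manip.sign_off(): hands the job in; it is judged then, once.
The state is a dict: "clock": time; "qpos": joint angles; "qd": joint speeds; "effort": joint torques, N m; "position": TCP position; "ee_rot": TCP orientation; "contact_force": force on the tool from outside, world axes, zero at the start; "moment": the same for the moment, N m; "width": finger opening in m; "gripper_force": force on a finger pad.
Only numpy, scipy, OpenCV 4.12 (cv2) and the standard library are available. Lean on these libraries where they do the work, as an engineer would, in place of code of your own. Each camera call takes 0.05 s, during which the arm holds its last target. There are 200 camera calls.

## Working session

There is one attempt and no reset: what is moved stays moved. The work goes in short steps, Python scripts to look and compute and a tool call to move; the robot and the scene stay as the last step left them, time stands still between calls to the robot, and variables do not carry over. Pictures are saved under pics/ and viewed, at most 14 in all, crops included, and the job is handed in when it is done.

Besides the shell and the picture viewer there is one more tool, called as name(argument=value, ...) on one line, values as JSON. jog_arm: Moves the arm, as the interface text tells. Its arguments: {"type":"object","properties":{"deltas":{"type":"array"},"grip_force":{"type":"number"}},"required":["deltas"]}

```bash
mkdir -p pics
cat > h.py <<'E'
import numpy as np, cv2
from rig import manip, imaging
def snap(n,f=None):
    im=imaging.get_image(n)
    if f: cv2.imwrite('pics/'+f,im)
    return im
def crop(im,x0,y0,x1,y1,s,f): cv2.imwrite('pics/'+f,cv2.resize(im[y0:y1,x0:x1],None,fx=s,fy=s,interpolation=cv2.INTER_CUBIC))
def px2w(n,u,v,z):
    c=imaging.calibration(n);K=np.array(c['mtx']);T=np.array(c['cam_to_world'])
    d=T[:3,:3]@np.linalg.inv(K)@[u,v,1];o=T[:3,3]
    return o+d*(z-o[2])/d[2]
def w2px(n,p):
    c=imaging.calibration(n);K=np.array(c['mtx']);T=np.linalg.inv(np.array(c['cam_to_world']))
    q=K@(T[:3,:3]@np.array(p)+T[:3,3]);return q[:2]/q[2]
def st():
    s=manip.get_state();print({k:np.round(s[k],4).tolist() for k in('clock','qpos','position','ee_rot','contact_force','width','gripper_force')})
E
python3 - <<'E'
from h import *
snap('top','t0.png');snap('scene','s0.png');st()
for n in('top','scene'):
    c=imaging.calibration(n);print(np.round(c['mtx'],1),np.round(c['cam_to_world'],3))
E
```

```text
{'clock': 0.1, 'qpos': [-1.401, 0.2765, 1.506, -0.0, 1.3607, -0.121], 'position': [0.1648, -0.5504, 0.2074], 'ee_rot': [-0.0008, 0.9894, 0.1449, -0.0], 'contact_force': [-0.7282, -1.0508, -0.2526], 'width': 0.085, 'gripper_force': 0.0}
[[383.2   0.  323.4]
 [  0.  383.2 197.8]
 [  0.    0.    1. ]] [[-0.002 -0.998  0.068  0.524]
 [-1.     0.004  0.02   0.046]
 [-0.02  -0.068 -0.997  1.119]
 [ 0.     0.     0.     1.   ]]
[[484.    0.  318.2]
 [  0.  484.  198. ]
 [  0.    0.    1. ]] [[ 0.726  0.403 -0.557  1.375]
 [ 0.687 -0.415  0.596 -0.778]
 [ 0.008 -0.816 -0.578  0.895]
 [ 0.     0.     0.     1.   ]]
```

View pics/t0.png

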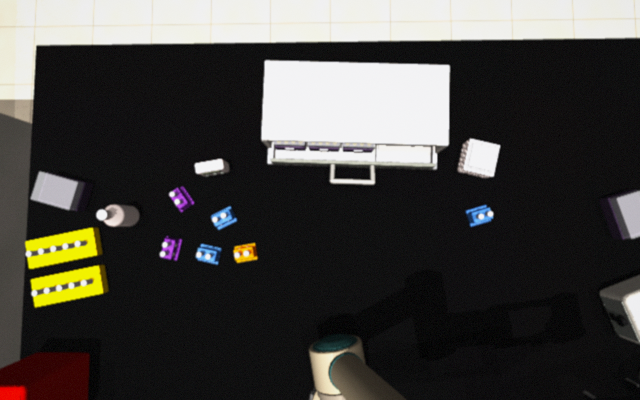

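View pics/s0.png

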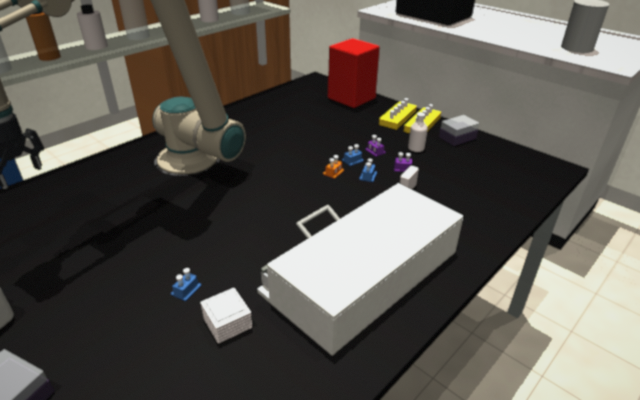

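Top view: blue holders at (223,217), (208,254) and (481,215). Look-alikes: orange at (245,253), purple at (180,199) and (170,248). The timer is at (211,167), the boats at (480,158) and the handle bar at about (353,182). I choose the three blue ones and check them in close crops.

Run:
```python
from h import *
im=cv2.imread('pics/t0.png')
crop(im,255,130,455,195,4,'c1.png')
a=cv2.resize(im[190:270,150:265],None,fx=5,fy=5,interpolation=cv2.INTER_CUBIC)
b=cv2.resize(im[190:270,458:503],None,fx=5,fy=5,interpolation=cv2.INTER_CUBIC)
cv2.imwrite('pics/c2.png',np.hstack([a,b]))
```

```text
(no output)
```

View pics/c1.png

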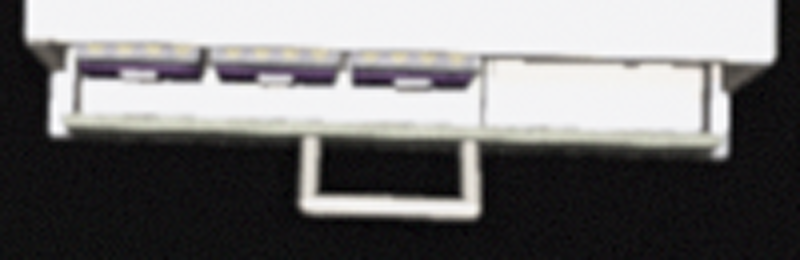

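View pics/c2.png

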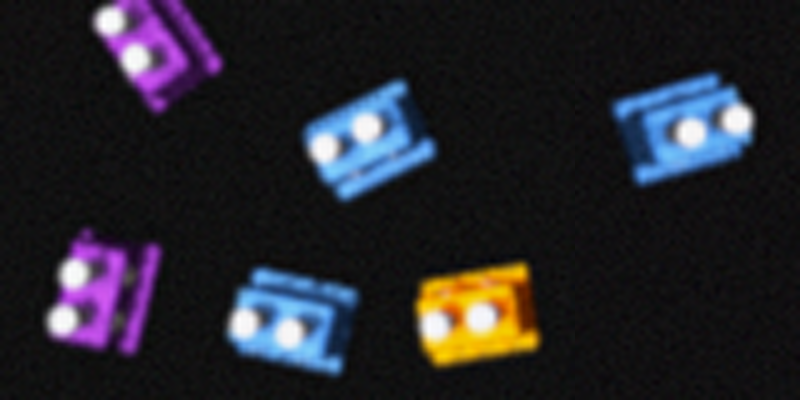

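Crop c1: bar handle centred at about (352.7,182), ends at (330.5,180.7) and (374.5,182.6), with the tray slightly open. Crop c2 confirms three blue holders, vial tops visible.

Run:
```python
from h import *
f=lambda x,y,ox,oy,s:((x+.5)/s-.5+ox,(y+.5)/s-.5+oy)
for nm,a,b,ox in(('A',(323,148),(367,126),150),('B',(243,322),(290,333),150),('C',(116,133),(163,120),458)):
    p,q=[px2w('top',*f(*k,ox,190,5),.058) for k in(a,b)]
    d=p-q; print(nm,(p+q)/2,np.linalg.norm(d),np.degrees(np.arctan2(d[1],d[0])))
l,r=[px2w('top',*f(*k,255,130,4),.085) for k in((303,206),(478,213))]
print('handle',(l+r)/2,np.linalg.norm(l-r),np.degrees(np.arctan2(-(l-r)[0],(l-r)[1])))
l,r=[px2w('top',*f(*k,255,130,4),.128) for k in((27,41),(777,63))]
print('roof',l,r,(l+r)/2,np.linalg.norm(l-r),np.degrees(np.arctan2(-(l-r)[0],(l-r)[1])))
l,r=[px2w('top',*f(*k,255,130,4),.070) for k in((68,120),(720,142))]
print('panel',(l+r)/2,np.linalg.norm(l-r),np.degrees(np.arctan2(-(l-r)[0],(l-r)[1])))
# blue masks in both images: fit flange rect
im=cv2.imread('pics/t0.png');h=cv2.cvtColor(im,cv2.COLOR_BGR2HSV)
m=cv2.inRange(h,(95,90,60),(118,255,255))
for c in cv2.findContours(m,0,2)[0]:
    if cv2.contourArea(c)>40: print('top',cv2.minAreaRect(c))
```

```text
A [0.54435983 0.35929838 0.058     ] 0.027290436548034477 116.4666346720876
B [0.43919932 0.40126473 0.058     ] 0.026979304560844592 77.02319720331285
C [ 0.54806339 -0.37737927  0.058     ] 0.02675163974972775 105.29313483532547
handle [ 0.63756534 -0.01127136  0.085     ] 0.11846527314134911 -2.5727924421224273
roof [0.74529116 0.22882914 0.128     ] [ 0.72740526 -0.26061544  0.128     ] [ 0.73634821 -0.01589315  0.128     ] 0.4897712727425667 -2.0928428833419006
panel [ 0.69365251 -0.01391168  0.07      ] 0.4492315946381877 -2.280003347523839
top ((208.01174926757812, 253.4470672607422), (23.86235237121582, 18.439090728759766), 12.528807640075684)
top ((223.20001220703125, 217.90000915527344), (17.88854217529297, 23.702320098876953), 63.43495178222656)
top ((479.30279541015625, 215.00918579101562), (18.581829071044922, 25.66974639892578), 73.3007583618164)
```

jog_arm(deltas=[0,0,71.2,473,540,-48,0.5,0,0,71.2,473,540,-48,0.5,0,0,71.2,473,540,-48,0.5,0,0,71.2,473,540,-48,0.5,0,0,71.2,473,540,-48,0.5,0,0,71.2,473,540,-48,0.5,0,0,71.2,473,540,-48,0.5,0,0,71.2,473,540,-48,0.5,0,0,71.2,473,540,-48,0.5,0,0,71.2,473,540,-48,0.5,0,0,71.2,473,540,-48,0.5,0,0,71.2,473,540,-48,0.5,0,0,71.2,473,540,-48,0.5,0,0,71.2,473,540,-48,0.5,0,0,71.2,473,540,-48,0.5,0,0,71.2,473,540,-48,0.5,0,0,71.2,473,540,-48,0.5,0,0,71.2,473,540,-48,0.5], grip_force=40)

```text
clock: 1.9
position: [0.6367, -0.0123, 0.1602]
ee_rot: [-0.0, 0.721, 0.693, -0.001]
contact_force: [0.5, -1.0, 1.4]
width: 0.0428
gripper_force: 0.0
```

jog_arm(deltas=[0,0,0,1,1,-30,0.5,0,0,0,1,1,-55,0.5,0,0,0,1,1,-70,0.5,0,0,0,1,1,-83,0.5,0,0,0,1,1,-83,0.5,0,0,0,1,1,-83,0,0,0,0,1,1,-83,0,0,0,0,1,1,-83,0,0,0,0,1,1,-83,0,0,0,0,1,1,-83,0,0,0,0,1,1,-83,0,0,0,0,1,1,-83,0], grip_force=60)

```text
clock: 3.1
position: [0.6389, -0.0098, 0.0773]
ee_rot: [0.0, 0.72, 0.694, 0.0]
contact_force: [0.0, 1.2, 0.1]
width: 0.0002
gripper_force: 0.0
```

Run:
```python
from h import *
a=snap('scene');b=snap('top')
cv2.imwrite('pics/d1.png',np.hstack([cv2.resize(a[160:290,230:360],(400,400),interpolation=2),cv2.resize(b[120:220,300:400],(400,400),interpolation=2)]))
print(w2px('top',[.638,-.011,.085]),w2px('scene',[.638,-.011,.085]))
```

```text
[352.11947645 181.83971842] [312.60660785 214.48395371]
```

View pics/d1.png

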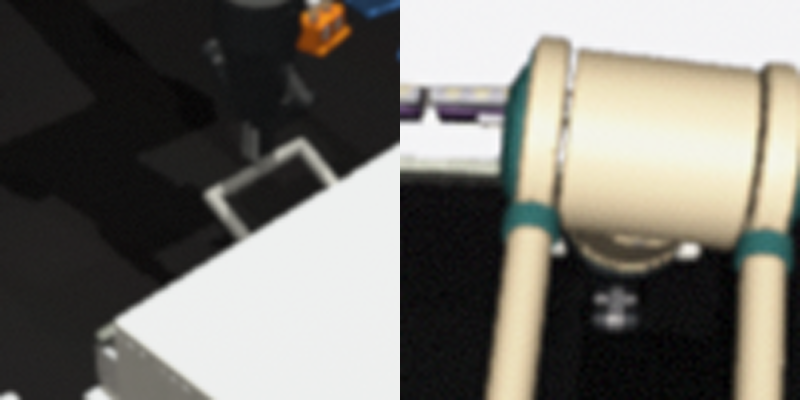

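Run:
```python
from h import *
b=snap('top');a=snap('scene')
crop(b,325,165,385,210,8,'d2.png');crop(a,270,150,350,230,7,'d3.png')
for z in(.066,.085,.11,.14):
  for x in(.6,.638): print(z,x,w2px('top',[x,-.011,z]),w2px('scene',[x,-.011,z]))
```

```text
0.066 0.6 [351.84766403 196.33322802] [302.91948314 214.16615907]
0.066 0.638 [351.74444661 182.59635923] [312.59439889 219.91602622]
0.085 0.6 [352.22552306 195.82605262] [302.85317127 208.77222814]
0.085 0.638 [352.11947645 181.83971842] [312.60660785 214.48395371]
0.11 0.6 [352.74429401 195.12974036] [302.76426528 201.54044953]
0.11 0.638 [352.63430825 180.80102041] [312.62298158 207.19886891]
0.14 0.6 [353.40163807 194.24743052] [302.6550177  192.65404912]
0.14 0.638 [353.28656967 179.48505151] [312.64310925 198.24356196]
```

View pics/d3.png

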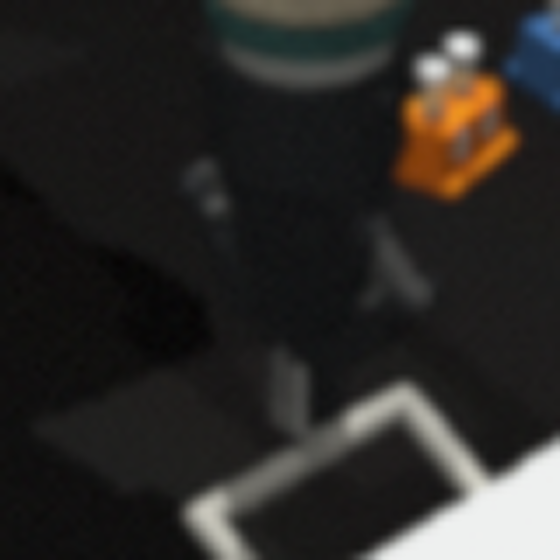

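View pics/d2.png

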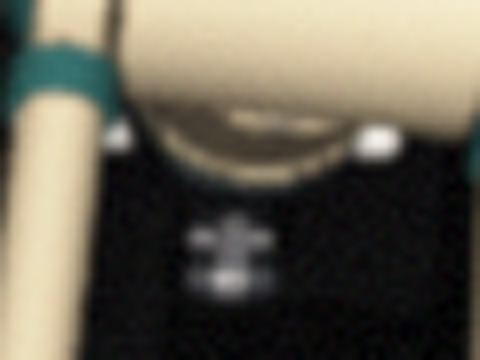

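The scene crop shows the shut fingers at (311,204), just above the bar at (313,214), which occludes their tips. The top crop shows only the knuckles. I'll open and see whether the fingers meet the bar.

jog_arm(deltas=[0,0,0,0,0,0,0.5,0,0,0,0,0,0,0.5,0,0,0,0,0,0,0.5,0,0,0,0,0,0,0.5,0,0,0,0,0,0,0.5,0,0,0,0,0,0,0.5])

```text
clock: 3.9
position: [0.6389, -0.0099, 0.0772]
ee_rot: [0.0, 0.72, 0.694, 0.0]
contact_force: [0.1, 0.3, 1.2]
width: 0.0425
gripper_force: 0.0
```

Run:
```python
from h import *
a=snap('scene');crop(a,270,150,350,230,7,'d4.png')
b=snap('top')
st()
T=np.array(imaging.calibration('scene')['cam_to_world']);print(T[:3,3])
```

```text
{'clock': 4.0, 'qpos': [-0.1243, 0.4623, 1.5527, -0.0, 1.1263, -0.087], 'position': [0.6389, -0.0099, 0.0773], 'ee_rot': [0.0001, 0.7202, 0.6938, 0.0001], 'contact_force': [0.1424, 0.3429, -1.2456], 'width': 0.0429, 'gripper_force': 0.0}
[ 1.3752898  -0.77779885  0.89540976]
```

View pics/d4.png

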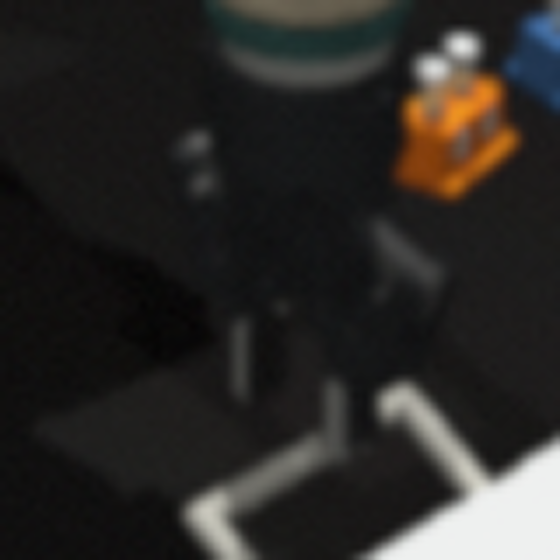

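Opened, the +x finger passes over the bar without moving it, so the tips are above the bar. The hand looks about 25 mm higher than reported, so I'll go lower while open.

jog_arm(deltas=[0,0,0,0,0,-6,0.5,0,0,0,0,0,-12,0.5,0,0,0,0,0,-18,0.5,0,0,0,0,0,-22,0.5,0,0,0,0,0,-22,0.5,0,0,0,0,0,-22,0,0,0,0,0,0,-22,0,0,0,0,0,0,-22,0,0,0,0,0,0,-22,0,0,0,0,0,0,-22,0,0,0,0,0,0,-22,0])

```text
clock: 5.1
position: [0.6394, -0.0099, 0.0557]
ee_rot: [0.001, 0.72, 0.694, 0.0]
contact_force: [1.3, -0.1, 1.6]
width: 0.0098
gripper_force: 58.7
```

jog_arm(deltas=[0,0,0,0,0,0,0.5,0,0,0,0,0,0,0.5,0,0,0,0,0,0,0.5,0,0,0,0,0,0,0.5,0,0,0,0,0,-8,0.5,0,0,0,0,0,-8,0.5,0,0,0,0,0,-8,0,0,0,0,0,0,-8,0,0,0,0,0,0,-8,0,0,0,0,0,0,-8,0,0,0,0,0,0,-8,0,0,0,0,0,0,-8,0])

```text
clock: 6.3
position: [0.6392, -0.0099, 0.0474]
ee_rot: [0.0, 0.72, 0.694, 0.0]
contact_force: [1.3, 0.1, 0.0]
width: 0.0096
gripper_force: 58.5
```

Run:
```python
from h import *
a=snap('scene');crop(a,270,150,350,230,7,'d5.png')
st()
```

```text
{'clock': 6.35, 'qpos': [-0.1243, 0.4902, 1.5879, 0.0001, 1.0627, -0.087], 'position': [0.6392, -0.0099, 0.0473], 'ee_rot': [0.0003, 0.7202, 0.6938, 0.0003], 'contact_force': [0.9736, -0.4514, -1.8179], 'width': 0.0096, 'gripper_force': 58.5239}
```

View pics/d5.png

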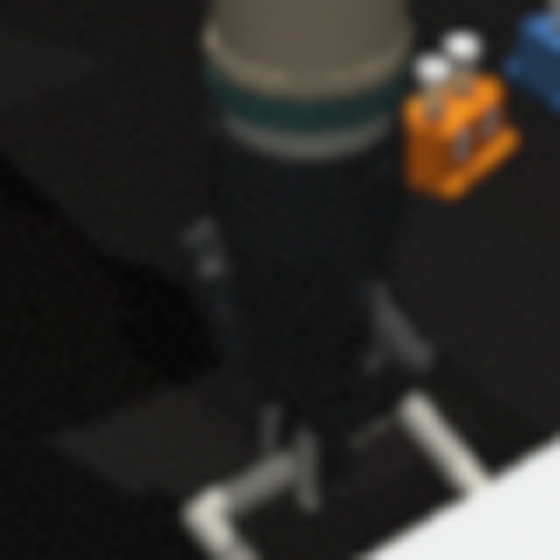

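The finger now straddles the bar properly, with its tip at (314,222) and the grip firm. Next I pull.

jog_arm(deltas=[0,0,0,-4,0,0,0,0,0,0,-12,0,0,0,0,0,0,-24,1,0,0,0,0,0,-36,1,0,0,0,0,0,-48,2,0,0,0,0,0,-60,2,0,0,0,0,0,-72,3,0,0,0,0,0,-84,3,0,0,0,0,0,-96,4,0,0,0,0,0,-108,4,0,0,0,0,0,-120,4,0,0,0,0,0,-132,5,0,0,0,0,0,-144,5,0,0,0,0,0,-156,6,0,0,0,0,0,-166,6,0,0,0,0,0,-174,6,0,0,0,0,0,-180,7,0,0,0,0,0,-185,7,0,0,0,0,0,-188,7,0,0,0,0,0,-190,7,0])

```text
invalid input
```

jog_arm(deltas=[0,0,0,-4,0,0,0,0,0,0,-12,0,0,0,0,0,0,-24,1,0,0,0,0,0,-36,1,0,0,0,0,0,-48,2,0,0,0,0,0,-60,2,0,0,0,0,0,-72,3,0,0,0,0,0,-84,3,0,0,0,0,0,-96,4,0,0,0,0,0,-108,4,0,0,0,0,0,-120,4,0,0,0,0,0,-132,5,0,0,0,0,0,-144,5,0,0,0,0,0,-156,6,0,0,0,0,0,-166,6,0,0,0,0,0,-174,6,0,0,0,0,0,-180,7,0,0,0,0,0,-185,7,0,0,0,0,0,-188,7,0,0,0,0,0,-190,7,0,0])

```text
clock: 8.35
position: [0.4488, -0.0028, 0.0473]
ee_rot: [0.0, 0.72, 0.694, 0.0]
contact_force: [2.6, 1.7, -0.2]
width: 0.0101
gripper_force: 59.3
```

jog_arm(deltas=[0,0,0,-4,0,0,0,0,0,0,-8,0,0,0,0,0,0,-11,0,0,0,0,0,0,-14,0,0,0,0,0,0,-14,0,0,0])

```text
clock: 8.85
position: [0.4336, -0.0022, 0.0473]
ee_rot: [-0.001, 0.72, 0.694, -0.0]
contact_force: [0.4, 3.3, 2.9]
width: 0.0099
gripper_force: 59.7
```

jog_arm(deltas=[0,0,0,-3,0,0,0,0,0,0,-6,0,0,0,0,0,0,-9,1,0,0,0,0,0,-12,1,0,0,0,0,0,-14,1,0,0,0,0,0,-14,1,0,0])

```text
clock: 9.45
position: [0.4228, -0.0019, 0.0473]
ee_rot: [0.001, 0.72, 0.694, 0.002]
contact_force: [7.4, 4.3, -2.9]
width: 0.01
gripper_force: 59.0
```

jog_arm(deltas=[0,0,0,-3,0,0,0,0,0,0,-6,0,0,0,0,0,0,-6,0,0,0,0,0,0,-6,0,0,0])

```text
clock: 9.85
position: [0.4231, -0.0019, 0.0474]
ee_rot: [0.005, 0.721, 0.693, 0.006]
contact_force: [18.7, 5.9, -18.2]
width: 0.0097
gripper_force: 58.7
```

jog_arm(deltas=[0,0,0,7,0,0,0,0,0,0,7,0,0,0.5,0,0,0,7,0,0,0.5,0,0,0,7,0,0,0.5,0,0,0,7,0,0,0.5,0,0,0,7,0,0,0.5,0,0,0,7,0,40,0.5,0,0,0,7,0,80,0.5,0,0,0,0,0,125,0.5,0,0,0,-45,0,125,0.5,0,0,0,-80,0,125,0.5,0,0,0,-80,0,125,0.5])

```text
clock: 11.05
position: [0.3295, -0.0012, 0.1719]
ee_rot: [-0.001, 0.72, 0.694, -0.001]
contact_force: [-1.0, 1.1, 0.9]
width: 0.0426
gripper_force: 0.0
```

Run:
```python
from h import *
b=snap('top','t1.png');crop(b,245,130,465,270,3.6,'t1c.png')
a=snap('scene','s1.png')
st()
```

```text
{'clock': 11.15, 'qpos': [-0.2147, -0.0737, 2.004, -0.0, 1.2095, -0.177], 'position': [0.3346, -0.0019, 0.1725], 'ee_rot': [0.0008, 0.7203, 0.6936, 0.0005], 'contact_force': [0.4708, -0.4607, -0.6374], 'width': 0.0426, 'gripper_force': 0.0}
```

View pics/t1c.png

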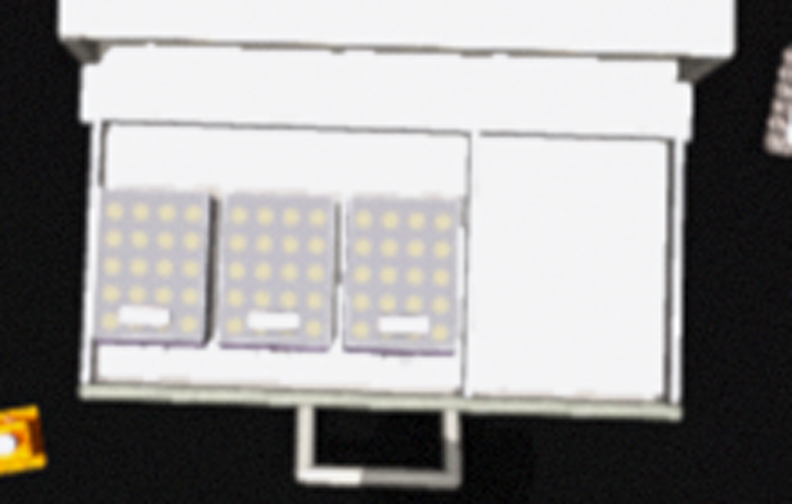

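Tray is fully out. Ridges at crop (144,316), (274,321) and (404,325). The bay is the white area from (474,130) to (668,400), and the handle is at (379,477).

```bash
cat >> h.py <<'E'
F=lambda x,y,ox,oy,s:((x+.5)/s-.5+ox,(y+.5)/s-.5+oy)
E
python3 - <<'E'
from h import *
g=lambda x,y,z:px2w('top',*F(x,y,245,130,3.6),z)
for n,x,y,z in(('g1',144,316,.102),('g2',274,321,.102),('g3',404,325,.102),('handle',379,476,.085),('rimL',90,393,.07),('rimR',674,412,.07),('rimBL',84,120,.058),('rimBR',688,137,.058),('baybackL',476,133,.058),('baybackR',668,140,.058),('bayfrontL',466,398,.058)):
    print(n,np.round(g(x,y,z),4))
a,b=g(90,393,.07),g(674,412,.07);d=a-b;print(np.linalg.norm(d),np.degrees(np.arctan2(-d[0],d[1])))
a,b=g(144,316,.102),g(404,325,.102);d=a-b;print(np.linalg.norm(d),np.degrees(np.arctan2(-d[0],d[1])))
E
```

```text
g1 [0.5419 0.1698 0.102 ]
g2 [0.538  0.0738 0.102 ]
g3 [ 0.5348 -0.0218  0.102 ]
handle [ 0.4231 -0.0035  0.085 ]
rimL [0.4842 0.2145 0.07  ]
rimR [ 0.4693 -0.2261  0.07  ]
rimBL [0.6952 0.2226 0.058 ]
rimBR [ 0.6793 -0.2445  0.058 ]
baybackL [ 0.6834 -0.0816  0.058 ]
baybackR [ 0.6771 -0.2292  0.058 ]
bayfrontL [ 0.4795 -0.0716  0.058 ]
0.4408716465464963 -1.941464068177351
0.19172406660261732 -2.1336252498916473
```

jog_arm(deltas=[0,0,-15,10,60,-20,0.6,0,0,-90,15,120,-80,0.6,0,0,-90,15,120,-100,0.6,0,0,-90,15,120,-120,0.6,0,0,-90,15,120,-120,0.6,0,0,-90,15,120,-120,0.6,0,0,-90,15,120,-120,0.6,0,0,-90,15,120,-120,0.6,0,0,-90,15,120,-120,0.6,0,0,-90,15,120,-120,0.6,0,0,-90,15,120,-120,0.6,0,0,-90,15,120,-120,0.6,0,0,-90,15,120,-120,0.6,0,0,-90,15,120,-120,0.6,0,0,-90,15,120,-120,0.6])

```text
clock: 12.65
position: [0.3501, 0.1181, 0.0521]
ee_rot: [0.0, 1.0, -0.018, -0.0]
contact_force: [-1.0, -0.1, -0.2]
width: 0.0513
gripper_force: 0.0
```

jog_arm(deltas=[0,0,0,0,0,-10,0.6,0,0,0,0,0,-18,0.6,0,0,0,0,0,-22,0.6,0,0,0,0,0,-25,0.6,0,0,0,0,0,-25,0.6])

```text
clock: 13.15
position: [0.3496, 0.1181, 0.0269]
ee_rot: [0.0, 1.0, -0.019, -0.0]
contact_force: [-0.8, 0.7, -0.1]
width: 0.0513
gripper_force: 0.0
```

jog_arm(deltas=[0,0,0,0,0,-4,0.6,0,0,0,0,0,-8,0.6,0,0,0,0,0,-12,0.6,0,0,0,0,0,-12,0.6])

```text
clock: 13.55
position: [0.3494, 0.118, 0.0147]
ee_rot: [0.0, 1.0, -0.019, -0.001]
contact_force: [-1.5, -0.7, -0.1]
width: 0.0515
gripper_force: 0.0
```

jog_arm(deltas=[0,0,0,0,0,-3,0.6,0,0,0,0,0,-6,0.6,0,0,0,0,0,-8,0.6,0,0,0,0,0,-8,0.6])

```text
clock: 13.95
position: [0.3496, 0.1181, 0.0069]
ee_rot: [0.0, 1.0, -0.019, -0.0]
contact_force: [-0.9, 0.0, 1.0]
width: 0.0508
gripper_force: 0.0
```

jog_arm(deltas=[0,0,0,0,0,-2,0.6,0,0,0,0,0,-4,0.6,0,0,0,0,0,-4,0.6])

```text
clock: 14.25
position: [0.3497, 0.1181, 0.003]
ee_rot: [0.0, 1.0, -0.019, -0.0]
contact_force: [-0.4, 0.6, -0.2]
width: 0.0512
gripper_force: 0.0
```

jog_arm(deltas=[0,0,0,0,0,-2,0.6,0,0,0,0,0,-4,0.6,0,0,0,0,0,-4,0.6])

```text
clock: 14.55
position: [0.3496, 0.1181, -0.001]
ee_rot: [0.0, 1.0, -0.019, -0.0]
contact_force: [-0.4, -0.4, 0.1]
width: 0.0515
gripper_force: 0.0
```

jog_arm(deltas=[0,0,0,0,0,-3,0.6,0,0,0,0,0,-6,0.6,0,0,0,0,0,-8,0.6,0,0,0,0,0,-8,0.6])

```text
clock: 14.95
position: [0.3496, 0.1181, -0.0091]
ee_rot: [0.0, 1.0, -0.019, -0.0]
contact_force: [-0.4, 0.5, -0.5]
width: 0.0511
gripper_force: 0.0
```

jog_arm(deltas=[0,0,0,0,0,-2,0.6,0,0,0,0,0,-4,0.6,0,0,0,0,0,-4,0.6])

```text
clock: 15.25
position: [0.3496, 0.1181, -0.013]
ee_rot: [0.0, 1.0, -0.019, -0.0]
contact_force: [-0.3, -0.3, -0.2]
width: 0.0511
gripper_force: 0.0
```

jog_arm(deltas=[0,0,0,0,0,-2,0.6,0,0,0,0,0,-4,0.6,0,0,0,0,0,-4,0.6])

```text
clock: 15.55
position: [0.3496, 0.1181, -0.017]
ee_rot: [0.0, 1.0, -0.019, -0.0]
contact_force: [0.7, -0.3, 0.5]
width: 0.0514
gripper_force: 0.0
```

jog_arm(deltas=[0,0,0,0,0,-2,0.6,0,0,0,0,0,-4,0.6,0,0,0,0,0,-4,0.6])

```text
clock: 15.85
position: [0.3496, 0.1181, -0.021]
ee_rot: [0.0, 1.0, -0.019, -0.0]
contact_force: [0.3, 0.1, 1.2]
width: 0.0512
gripper_force: 0.0
```

jog_arm(deltas=[0,0,0,0,0,-2,0.6,0,0,0,0,0,-3,0.6,0,0,0,0,0,-3,0.6])

```text
clock: 16.15
position: [0.3497, 0.1181, -0.0239]
ee_rot: [0.0, 1.0, -0.019, -0.0]
contact_force: [0.4, -1.2, 0.2]
width: 0.0512
gripper_force: 0.0
```

jog_arm(deltas=[0,0,0,0,0,-2,0.6,0,0,0,0,0,-3,0.6,0,0,0,0,0,-3,0.6])

```text
clock: 16.45
position: [0.35, 0.1181, -0.0264]
ee_rot: [0.0, 1.0, -0.019, 0.0]
contact_force: [-1.8, -0.9, 7.9]
width: 0.0512
gripper_force: 3.9
```

Real tip height = reported z + 25 mm at this opening (bench contact at reported z −0.0255). On to ridge 1.

jog_arm(deltas=[0,0,0,0,0,50,0.6,0,0,0,0,0,100,0.6,0,0,0,0,0,146,0.6,0,0,0,45,12,146,0.6,0,0,0,92,25,146,0.6,0,0,0,140,38,146,0.6,0,0,0,180,49,146,0.6,0,0,0,191,52,146,0.6,0,0,0,191,52,146,0.6,0,0,0,191,52,125,0.6,0,0,0,191,52,110,0.6,0,0,0,191,52,100,0.6,0,0,0,191,52,97,0.6,0,0,0,191,52,97,0.6])

```text
clock: 17.85
position: [0.5399, 0.1699, 0.0702]
ee_rot: [0.0, 1.0, -0.019, -0.001]
contact_force: [-0.3, 0.0, 0.1]
width: 0.0513
gripper_force: 0.0
```

jog_arm(deltas=[0,0,0,0,0,0,0,0,0,0,0,0,0,0,0,0,0,0,0,0,0,0,0,0,0,0,0,0,0,0,0,0,0,0,0,0,0,0,0,0,0,0], grip_force=25)

```text
clock: 18.45
position: [0.5409, 0.1692, 0.0711]
ee_rot: [0.001, 1.0, -0.018, 0.0]
contact_force: [-1.5, -3.8, 6.2]
width: 0.0351
gripper_force: 29.0
```

Run:
```python
from h import *
a=snap('scene','s2.png')
print(w2px('scene',[.541,.17,.102])); crop(a,320,140,440,230,6,'s2c.png')
```

```text
[330.76154346 171.13725893]
```

View pics/s2c.png

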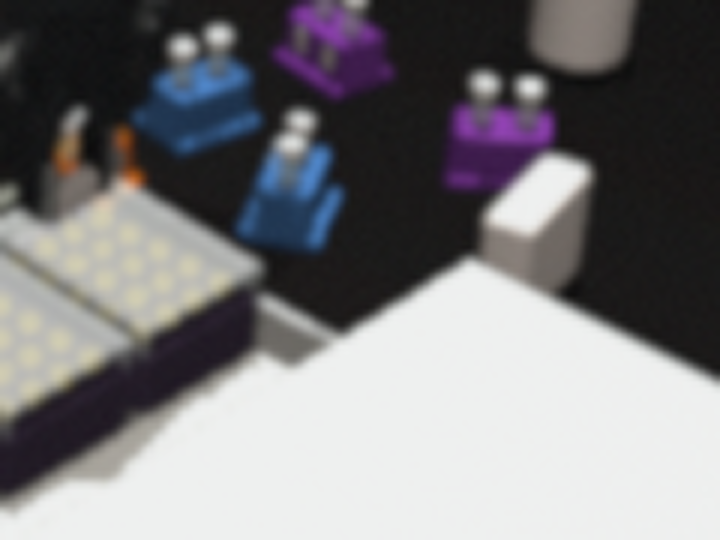

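Ridge 1 is gripped (35 mm wide); the picture shows the cases and holders unchanged. Now a gentle tug.

jog_arm(deltas=[0,0,0,0,0,1,0,0,0,0,0,0,2,0,0,0,0,0,0,2,0])

```text
clock: 18.8
position: [0.5411, 0.1693, 0.072]
ee_rot: [0.001, 1.0, -0.019, 0.0]
contact_force: [1.3, -5.7, -0.6]
width: 0.0354
gripper_force: 28.3
```

jog_arm(deltas=[0,0,0,0,0,1,0,0,0,0,0,0,1,0,0,0,0,0,0,1,0])

```text
clock: 19.1
position: [0.5414, 0.1693, 0.0727]
ee_rot: [0.001, 1.0, -0.019, 0.0]
contact_force: [1.3, -5.3, -1.8]
width: 0.035
gripper_force: 28.2
```

jog_arm(deltas=[0,0,0,0,0,1,0,0,0,0,0,0,1,0,0,0,0,0,0,1,0])

```text
clock: 19.4
position: [0.5417, 0.1693, 0.0736]
ee_rot: [0.001, 1.0, -0.018, 0.001]
contact_force: [2.7, -5.4, -3.1]
width: 0.0351
gripper_force: 28.1
```

jog_arm(deltas=[0,0,0,0,0,1,0,0,0,0,0,0,1,0,0,0,0,0,0,1,0])

```text
clock: 19.7
position: [0.5419, 0.1693, 0.0746]
ee_rot: [0.001, 1.0, -0.019, 0.001]
contact_force: [1.5, -5.8, -3.2]
width: 0.0351
gripper_force: 28.1
```

jog_arm(deltas=[0,0,0,0,0,1,0,0,0,0,0,0,2,0,0,0,0,0,0,3,0,0,0,0,0,0,3,0])

```text
clock: 20.1
position: [0.5432, 0.1692, 0.0779]
ee_rot: [0.001, 1.0, -0.019, 0.002]
contact_force: [4.5, -5.8, -5.1]
width: 0.0351
gripper_force: 27.9
```

jog_arm(deltas=[0,0,0,0,0,2,0,0,0,0,0,0,4,0,0,0,0,0,0,4,0,0,0,0,0,0,4,0])

```text
clock: 20.5
position: [0.5445, 0.1692, 0.082]
ee_rot: [0.001, 1.0, -0.019, 0.003]
contact_force: [6.7, -5.6, -5.1]
width: 0.0352
gripper_force: 27.5
```

Lid 1 is loose: it lifted 11 mm on about 5 N. I'll set it back and release, then close the fingers above the ridge.

jog_arm(deltas=[0,0,0,0,0,-4,0,0,0,0,-1,0,-8,0,0,0,0,-1,0,-10,0,0,0,0,-1,0,-10,0.6,0,0,0,-1,0,-10,0.6,0,0,0,-1,0,-10,0.6,0,0,0,-1,0,-10,0.6,0,0,0,-1,0,20,0.6,0,0,0,-1,0,33,0.3,0,0,0,-1,0,33,0,0,0,0,-1,0,33,0,0,0,0,-1,0,33,0,0,0,0,-1,0,33,0,0,0,0,-1,0,33,0])

```text
clock: 21.9
position: [0.5394, 0.17, 0.1144]
ee_rot: [0.0, 1.0, -0.019, -0.001]
contact_force: [0.5, -0.3, -0.7]
width: -0.0001
gripper_force: 0.0
```

jog_arm(deltas=[0,0,0,1,-1,-12,0,0,0,0,1,-1,-18,0,0,0,0,1,-1,-22,0,0,0,0,1,-1,-22,0])

```text
clock: 22.3
position: [0.5401, 0.1689, 0.0921]
ee_rot: [0.0, 1.0, -0.019, -0.001]
contact_force: [0.2, 0.1, 0.4]
width: 0.0
gripper_force: 0.0
```

jog_arm(deltas=[0,0,0,0,0,-2,0,0,0,0,0,0,-3,0,0,0,0,0,0,-3,0])

```text
clock: 22.6
position: [0.5409, 0.1691, 0.0903]
ee_rot: [0.0, 1.0, -0.019, 0.0]
contact_force: [0.2, 0.1, 0.1]
width: -0.0003
gripper_force: 0.0
```

jog_arm(deltas=[0,0,0,0,0,-1,0,0,0,0,0,0,-2,0,0,0,0,0,0,-2,0])

```text
clock: 22.9
position: [0.5408, 0.1691, 0.0882]
ee_rot: [0.0, 1.0, -0.019, -0.0]
contact_force: [-0.0, 0.2, -0.6]
width: 0.0002
gripper_force: 0.0
```

jog_arm(deltas=[0,0,0,0,0,-1,0,0,0,0,0,0,-2,0,0,0,0,0,0,-2,0,0,0,0,0,0,-2,0])

```text
clock: 23.3
position: [0.5409, 0.1691, 0.0862]
ee_rot: [0.0, 1.0, -0.019, 0.0]
contact_force: [0.3, 0.8, 0.7]
width: 0.0001
gripper_force: 0.1
```

jog_arm(deltas=[0,0,0,0,0,-1,0,0,0,0,0,0,-2,0,0,0,0,0,0,-2,0,0,0,0,0,0,-2,0])

```text
clock: 23.7
position: [0.5409, 0.1692, 0.0857]
ee_rot: [-0.0, 1.0, -0.019, 0.0]
contact_force: [-2.2, -0.6, 9.2]
width: 0.0001
gripper_force: 4.5
```

jog_arm(deltas=[0,0,0,0,0,-1,0,0,0,0,0,0,-1,0,0,0,0,0,0,-1,0])

```text
clock: 24.0
position: [0.5408, 0.1692, 0.0848]
ee_rot: [-0.0, 1.0, -0.019, 0.0]
contact_force: [-1.7, -0.5, 9.8]
width: -0.0003
gripper_force: 4.8
```

jog_arm(deltas=[0,0,0,0,0,-1,0,0,0,0,0,0,-1,0,0,0,0,0,0,-1,0])

```text
clock: 24.3
position: [0.5417, 0.1692, 0.0847]
ee_rot: [-0.0, 1.0, -0.019, 0.001]
contact_force: [-2.4, -1.2, 13.5]
width: 0.0001
gripper_force: 6.6
```

jog_arm(deltas=[0,0,0,0,0,-1,0,0,0,0,0,0,-1,0,0,0,0,0,0,-1,0])

```text
clock: 24.6
position: [0.5408, 0.1691, 0.0811]
ee_rot: [0.0, 1.0, -0.019, -0.0]
contact_force: [-0.1, -0.2, -0.4]
width: 0.0
gripper_force: 0.0
```

jog_arm(deltas=[0,0,0,0,0,-1,0,0,0,0,0,0,-1,0,0,0,0,0,0,-1,0])

```text
clock: 24.9
position: [0.5408, 0.1691, 0.0799]
ee_rot: [0.0, 1.0, -0.019, -0.0]
contact_force: [0.7, 1.0, 0.2]
width: 0.0001
gripper_force: 0.0
```

It snapped. Confirming the hard stop.

jog_arm(deltas=[0,0,0,0,0,-1,0,0,0,0,0,0,-2,0,0,0,0,0,0,-2,0,0,0,0,0,0,-2,0])

```text
clock: 25.3
position: [0.541, 0.1692, 0.0788]
ee_rot: [-0.0, 1.0, -0.019, 0.0]
contact_force: [-1.5, 0.2, 4.8]
width: -0.0
gripper_force: 2.4
```

jog_arm(deltas=[0,0,0,0,0,-1,0,0,0,0,0,0,-2,0,0,0,0,0,0,-2,0,0,0,0,0,0,-2,0])

```text
clock: 25.7
position: [0.5418, 0.1691, 0.0784]
ee_rot: [-0.0, 1.0, -0.019, 0.001]
contact_force: [-3.1, -0.7, 13.1]
width: -0.0001
gripper_force: 6.6
```

Lid 1 is caught (hard stop at reported z .0788). On to ridge 2.

jog_arm(deltas=[0,0,0,0,0,25,0,0,0,0,0,0,50,0.3,0,0,0,-2,-48,50,0.6,0,0,0,-4,-90,50,0.6,0,0,0,-4,-96,50,0.6,0,0,0,-4,-96,50,0.6,0,0,0,-4,-96,30,0.6,0,0,0,-4,-96,12,0.6,0,0,0,-4,-96,0,0.6,0,0,0,-4,-96,-5,0.6,0,0,0,-4,-96,-5,0.6,0,0,0,-4,-96,-5,0,0,0,0,-4,-96,-5,0,0,0,0,-4,-96,-5,0,0,0,0,-4,-96,-5,0,0,0,0,-4,-96,-5,0,0,0,0,-4,-96,-5,0])

```text
clock: 27.4
position: [0.5374, 0.0739, 0.0719]
ee_rot: [-0.001, 1.0, -0.019, 0.001]
contact_force: [-0.2, 6.2, 3.3]
width: 0.0351
gripper_force: 29.1
```

jog_arm(deltas=[0,0,0,0,1,1,0,0,0,0,0,1,2,0,0,0,0,0,1,2,0])

```text
clock: 27.7
position: [0.5378, 0.0739, 0.0733]
ee_rot: [0.0, 1.0, -0.019, 0.001]
contact_force: [2.9, 3.3, -2.2]
width: 0.0352
gripper_force: 28.6
```

jog_arm(deltas=[0,0,0,0,0,1,0,0,0,0,0,0,1,0,0,0,0,0,0,1,0])

```text
clock: 28.0
position: [0.5369, 0.074, 0.0741]
ee_rot: [0.0, 1.0, -0.019, -0.0]
contact_force: [3.3, 3.2, -2.0]
width: 0.0351
gripper_force: 28.6
```

jog_arm(deltas=[0,0,0,0,0,1,0,0,0,0,0,0,1,0,0,0,0,0,0,1,0])

```text
clock: 28.3
position: [0.5367, 0.074, 0.0751]
ee_rot: [0.0, 1.0, -0.019, -0.0]
contact_force: [2.7, 2.2, -3.1]
width: 0.035
gripper_force: 28.5
```

jog_arm(deltas=[0,0,0,0,0,1,0,0,0,0,0,0,2,0,0,0,0,0,0,3,0,0,0,0,0,0,3,0])

```text
clock: 28.7
position: [0.5377, 0.074, 0.0785]
ee_rot: [0.0, 1.0, -0.019, 0.001]
contact_force: [4.8, 2.1, -4.3]
width: 0.0348
gripper_force: 28.3
```

jog_arm(deltas=[0,0,0,0,0,2,0,0,0,0,0,0,4,0,0,0,0,0,0,4,0,0,0,0,0,0,4,0])

```text
clock: 29.1
position: [0.539, 0.0739, 0.0826]
ee_rot: [0.0, 1.0, -0.019, 0.002]
contact_force: [7.8, 1.9, -5.6]
width: 0.0348
gripper_force: 27.9
```

Lid 2 behaves the same: loose. Release and press.

jog_arm(deltas=[0,0,0,0,0,-4,0,0,0,0,-1,0,-8,0,0,0,0,-1,0,-10,0,0,0,0,-1,0,-10,0.6,0,0,0,-1,0,-10,0.6,0,0,0,-1,0,-10,0.6,0,0,0,-1,0,-10,0.6,0,0,0,0,0,20,0.6,0,0,0,0,0,23,0.3,0,0,0,0,0,23,0,0,0,0,0,0,23,0,0,0,0,0,0,23,0,0,0,0,0,0,23,0,0,0,0,0,0,8,0,0,0,0,0,0,4,0,0,0,0,0,0,4,0])

```text
clock: 30.7
position: [0.5362, 0.0741, 0.0861]
ee_rot: [0.0, 1.0, -0.019, -0.001]
contact_force: [-0.3, 0.8, 1.6]
width: 0.0003
gripper_force: 1.2
```

jog_arm(deltas=[0,0,0,0,0,-1,0,0,0,0,0,0,-2,0,0,0,0,0,0,-2,0,0,0,0,0,0,-2,0])

```text
clock: 31.1
position: [0.5367, 0.0741, 0.0854]
ee_rot: [0.0, 1.0, -0.019, 0.0]
contact_force: [-2.7, 0.1, 8.2]
width: 0.0
gripper_force: 4.3
```

Contact at .086 confirms it is loose. Press on.

jog_arm(deltas=[0,0,0,0,0,-1,0,0,0,0,0,0,-2,0,0,0,0,0,0,-2,0])

```text
clock: 31.4
position: [0.5385, 0.074, 0.0851]
ee_rot: [0.0, 1.0, -0.019, 0.002]
contact_force: [-1.8, -0.8, 16.0]
width: -0.0001
gripper_force: 8.0
```

jog_arm(deltas=[0,0,0,0,0,-1,0,0,0,0,0,0,-1,0,0,0,0,0,0,-1,0])

```text
clock: 31.7
position: [0.5393, 0.074, 0.085]
ee_rot: [0.0, 1.0, -0.019, 0.003]
contact_force: [-2.3, -0.1, 20.3]
width: 0.0
gripper_force: 9.8
```

jog_arm(deltas=[0,0,0,0,0,-1,0,0,0,0,0,0,-1,0,0,0,0,0,0,-1,0])

```text
clock: 32.0
position: [0.5365, 0.0741, 0.0799]
ee_rot: [0.0, 1.0, -0.019, -0.0]
contact_force: [0.6, -0.8, -0.3]
width: -0.0001
gripper_force: 0.0
```

jog_arm(deltas=[0,0,0,0,0,-1,0,0,0,0,0,0,-2,0,0,0,0,0,0,-4,0,0,0,0,0,0,-4,0])

```text
clock: 32.4
position: [0.5382, 0.0741, 0.0783]
ee_rot: [0.0, 1.0, -0.019, 0.002]
contact_force: [-2.0, -0.2, 13.4]
width: -0.0003
gripper_force: 6.8
```

Lid 2 is caught. Ridge 3.

jog_arm(deltas=[0,0,0,0,0,25,0,0,0,0,0,0,50,0.3,0,0,0,-2,-48,50,0.6,0,0,0,-3,-90,50,0.6,0,0,0,-3,-95,50,0.6,0,0,0,-3,-95,50,0.6,0,0,0,-3,-95,30,0.6,0,0,0,-3,-95,12,0.6,0,0,0,-3,-95,0,0.6,0,0,0,-3,-95,-5,0.6,0,0,0,-3,-95,-5,0.6,0,0,0,-3,-95,-5,0,0,0,0,-3,-95,-5,0,0,0,0,-3,-95,-5,0,0,0,0,-3,-95,-5,0,0,0,0,-3,-95,-5,0,0,0,0,-3,-95,-5,0])

```text
clock: 34.1
position: [0.5344, -0.0208, 0.0718]
ee_rot: [-0.0, 1.0, -0.019, 0.001]
contact_force: [-0.5, 0.6, 2.9]
width: 0.0351
gripper_force: 29.4
```

jog_arm(deltas=[0,0,0,0,0,1,0,0,0,0,0,0,2,0,0,0,0,0,0,2,0])

```text
clock: 34.4
position: [0.5346, -0.0209, 0.0732]
ee_rot: [-0.0, 1.0, -0.019, 0.001]
contact_force: [3.6, 0.4, -2.6]
width: 0.035
gripper_force: 28.8
```

jog_arm(deltas=[0,0,0,0,0,1,0,0,0,0,0,0,1,0,0,0,0,0,0,1,0])

```text
clock: 34.7
position: [0.5338, -0.0209, 0.074]
ee_rot: [-0.0, 1.0, -0.019, -0.0]
contact_force: [2.9, 1.1, -2.6]
width: 0.0352
gripper_force: 28.8
```

jog_arm(deltas=[0,0,0,0,0,1,0,0,0,0,0,0,2,0,0,0,0,0,0,3,0,0,0,0,0,0,3,0])

```text
clock: 35.1
position: [0.5337, -0.0209, 0.0773]
ee_rot: [0.0, 1.0, -0.019, -0.0]
contact_force: [2.7, 1.0, -3.3]
width: 0.0352
gripper_force: 28.6
```

jog_arm(deltas=[0,0,0,0,0,2,0,0,0,0,0,0,4,0,0,0,0,0,0,5,0,0,0,0,0,0,5,0])

```text
clock: 35.5
position: [0.5339, -0.0209, 0.0825]
ee_rot: [0.0, 1.0, -0.019, 0.0]
contact_force: [2.6, 1.0, -3.1]
width: 0.035
gripper_force: 28.3
```

jog_arm(deltas=[0,0,0,0,0,-4,0,0,0,0,0,0,-8,0,0,0,0,0,0,-10,0,0,0,0,0,0,-10,0.6,0,0,0,0,0,-10,0.6,0,0,0,0,0,-10,0.6,0,0,0,0,0,-10,0.6,0,0,0,0,0,20,0.6,0,0,0,0,0,23,0.3,0,0,0,0,0,23,0,0,0,0,0,0,23,0,0,0,0,0,0,23,0,0,0,0,0,0,23,0,0,0,0,0,0,8,0,0,0,0,0,0,4,0,0,0,0,0,0,4,0])

```text
clock: 37.1
position: [0.5332, -0.0208, 0.086]
ee_rot: [-0.0, 1.0, -0.019, -0.001]
contact_force: [-0.8, 0.9, 1.6]
width: 0.0003
gripper_force: 0.7
```

jog_arm(deltas=[0,0,0,0,0,-1,0,0,0,0,0,0,-2,0,0,0,0,0,0,-2,0,0,0,0,0,0,-2,0])

```text
clock: 37.5
position: [0.534, -0.0209, 0.0856]
ee_rot: [0.0, 1.0, -0.019, 0.0]
contact_force: [-2.9, 0.2, 10.1]
width: -0.0005
gripper_force: 4.8
```

Lid 3 is also loose (contact at .086). Press.

jog_arm(deltas=[0,0,0,0,0,-1,0,0,0,0,0,0,-2,0,0,0,0,0,0,-2,0])

```text
clock: 37.8
position: [0.5358, -0.0209, 0.0853]
ee_rot: [0.0, 1.0, -0.019, 0.003]
contact_force: [-1.8, 0.4, 17.2]
width: -0.0002
gripper_force: 8.5
```

jog_arm(deltas=[0,0,0,0,0,-1,0,0,0,0,0,0,-1,0,0,0,0,0,0,-1,0])

```text
clock: 38.1
position: [0.534, -0.0209, 0.0813]
ee_rot: [0.0, 1.0, -0.019, 0.0]
contact_force: [-0.5, 0.3, -0.2]
width: 0.0001
gripper_force: 0.0
```

jog_arm(deltas=[0,0,0,0,0,-1,0,0,0,0,0,0,-1,0,0,0,0,0,0,-1,0])

```text
clock: 38.4
position: [0.5335, -0.0209, 0.0797]
ee_rot: [-0.0, 1.0, -0.019, -0.001]
contact_force: [0.6, 0.4, 0.2]
width: -0.0
gripper_force: 0.0
```

jog_arm(deltas=[0,0,0,0,0,-1,0,0,0,0,0,0,-1,0,0,0,0,0,0,-1,0])

```text
clock: 38.7
position: [0.5338, -0.0209, 0.0791]
ee_rot: [0.0, 1.0, -0.019, -0.0]
contact_force: [-0.0, 0.2, 0.3]
width: 0.0001
gripper_force: 0.0
```

jog_arm(deltas=[0,0,0,0,0,-1,0,0,0,0,0,0,-3,0,0,0,0,0,0,-3,0])

```text
clock: 39.0
position: [0.535, -0.021, 0.0784]
ee_rot: [0.0, 1.0, -0.019, 0.002]
contact_force: [-2.0, 0.3, 10.5]
width: 0.0002
gripper_force: 5.8
```

All three are caught. The forces on lid 3's tug looked odd (possible slip), so I'll tug it again gently within its play to be sure.

jog_arm(deltas=[0,0,0,0,0,25,0,0,0,0,0,0,40,0.6,0,0,0,0,0,40,0.6,0,0,0,1,0,40,0.6,0,0,0,1,0,40,0.6,0,0,0,1,0,15,0.6,0,0,0,1,0,0,0.6,0,0,0,1,0,-7,0.6,0,0,0,1,0,-10,0.6,0,0,0,1,0,-10,0.6,0,0,0,1,0,-10,0,0,0,0,1,0,-10,0,0,0,0,1,0,-10,0,0,0,0,1,0,-10,0,0,0,0,1,0,-10,0,0,0,0,1,0,-10,0], grip_force=40)

```text
clock: 40.6
position: [0.5354, -0.0209, 0.0668]
ee_rot: [0.0, 1.0, -0.019, 0.001]
contact_force: [0.2, 0.4, 4.5]
width: 0.0345
gripper_force: 40.4
```

jog_arm(deltas=[0,0,0,0,0,1,0,0,0,0,0,0,2,0,0,0,0,0,0,2,0])

```text
clock: 40.9
position: [0.5356, -0.0209, 0.0681]
ee_rot: [0.0, 1.0, -0.019, 0.001]
contact_force: [3.1, 0.3, -2.2]
width: 0.0349
gripper_force: 40.0
```

jog_arm(deltas=[0,0,0,0,0,1,0,0,0,0,0,0,1,0,0,0,0,0,0,1,0])

```text
clock: 41.2
position: [0.5347, -0.0209, 0.0689]
ee_rot: [0.0, 1.0, -0.019, -0.0]
contact_force: [2.3, 1.0, -3.6]
width: 0.0348
gripper_force: 40.7
```

jog_arm(deltas=[0,0,0,0,0,0,0,0,0,0,0,0,1,0,0,0,0,0,0,1,0])

```text
clock: 41.5
position: [0.5335, -0.0208, 0.0692]
ee_rot: [-0.0, 1.0, -0.019, -0.001]
contact_force: [2.4, -0.0, -10.2]
width: 0.0348
gripper_force: 41.4
```

jog_arm(deltas=[0,0,0,0,0,1,0,0,0,0,0,0,1,0,0,0,0,0,0,1,0])

```text
clock: 41.8
position: [0.5328, -0.0208, 0.0696]
ee_rot: [-0.0, 1.0, -0.019, -0.002]
contact_force: [2.5, 0.1, -20.8]
width: 0.0341
gripper_force: 41.8
```

jog_arm(deltas=[0,0,0,0,0,-3,0,0,0,0,0,0,-5,0,0,0,0,0,0,-5,0.6,0,0,0,0,0,-5,0.6,0,0,0,0,0,-5,0.6,0,0,0,0,0,-5,0.6,0,0,0,0,0,20,0.6,0,0,0,0,0,27,0.3,0,0,0,0,0,27,0,0,0,0,0,0,27,0,0,0,0,0,0,27,0,0,0,0,0,0,27,0,0,0,0,0,0,18,0,0,0,0,0,0,12,0,0,0,0,0,0,12,0])

```text
clock: 43.3
position: [0.5336, -0.0207, 0.0816]
ee_rot: [-0.0, 1.0, -0.019, -0.002]
contact_force: [-0.9, -0.0, -0.3]
width: 0.0
gripper_force: 0.0
```

jog_arm(deltas=[0,0,0,0,0,-2,0,0,0,0,0,0,-4,0,0,0,0,0,0,-6,0,0,0,0,0,0,-6,0])

```text
clock: 43.7
position: [0.5353, -0.0209, 0.0786]
ee_rot: [0.0, 1.0, -0.019, 0.001]
contact_force: [-1.2, 0.4, 6.5]
width: 0.0002
gripper_force: 3.6
```

Lid 3 is tugged and caught. Now I'll fit the blue holders' poses from a fresh top image.

```bash
cat > fit.py <<'E'
from h import *
from scipy.optimize import minimize
def corners(hx,hy,z): return [(sx*hx,sy*hy,z) for sx in(-1,1) for sy in(-1,1)]
FL=corners(.023,.030,0)+corners(.023,.030,.005); BL=corners(.016,.026,.005)+corners(.016,.026,.032)
def cal(n):
    c=imaging.calibration(n);return np.array(c['mtx']),np.linalg.inv(np.array(c['cam_to_world']))
def sil(K,T,x,y,a,z0,box,S=6):
    u0,v0,w,h=box;m=np.zeros((h*S,w*S),np.uint8);c,s=np.cos(a),np.sin(a)
    for P in(FL,BL):
        P=np.array(P);W=np.c_[x+c*P[:,0]-s*P[:,1],y+s*P[:,0]+c*P[:,1],P[:,2]+z0]
        q=(K@(T[:3,:3]@W.T+T[:3,3:])).T;q=q[:,:2]/q[:,2:]
        q=((q-[u0,v0]+.5)*S*16-8).astype(np.int32)
        cv2.fillConvexPoly(m,cv2.convexHull(q.reshape(-1,1,2)),255,shift=4)
    return cv2.resize(m,(w,h),interpolation=cv2.INTER_AREA).astype(float)/255
def fit(im,u,v,x,y,adeg,z0=0,n='top'):
    K,T=cal(n);box=(int(u)-22,int(v)-22,44,44)
    p=im[box[1]:box[1]+44,box[0]:box[0]+44].astype(float)
    bl=np.clip((p[...,0]-p[...,2])/90,0,1); white=(p.min(2)>110)
    def cost(q):
        d=(sil(K,T,q[0]/1e3,q[1]/1e3,np.radians(q[2]),z0,box)-bl)**2;d[white]=0;return d.sum()
    best=None
    for a in(adeg-8,adeg,adeg+8):
        r=minimize(cost,[x*1e3,y*1e3,a],method='Nelder-Mead',options=dict(initial_simplex=[[x*1e3,y*1e3,a],[x*1e3+6,y*1e3,a],[x*1e3,y*1e3+6,a],[x*1e3,y*1e3,a+8]],xatol=.1,fatol=.01))
        if best is None or r.fun<best.fun: best=r
    return np.round(best.x,1),round(best.fun,1)
def blobs(im):
    m=cv2.inRange(cv2.cvtColor(im,cv2.COLOR_BGR2HSV),(95,90,60),(118,255,255))
    return [tuple(np.round(cv2.minAreaRect(c)[0],1)) for c in cv2.findContours(m,0,2)[0] if cv2.contourArea(c)>40]
E
python3 - <<'E'
from fit import *
im=snap('top','t2.png');print(blobs(im))
print(fit(im,223,217,.540,.355,26.5),fit(im,208,254,.437,.40,-13),fit(im,480,215,.545,-.375,15.3))
old=cv2.imread('pics/t0.png');print(fit(old,223,217,.540,.355,26.5))
E
```

```text
[(np.float64(208.1), np.float64(253.5)), (np.float64(223.4), np.float64(217.8)), (np.float64(479.3), np.float64(215.0))]
(array([543.1, 361.3,  26.4]), np.float64(30.2)) (array([438.8, 403.3, -12.1]), np.float64(32.8)) (array([ 548.6, -378.7,   16.8]), np.float64(38.3))
(array([543.1, 361.3,  26.4]), np.float64(30.0))
```

Holders unmoved: A (.543,.361, 26°), B (.439,.403, −12°), C (.548,−.378, 16°). Going to A.

jog_arm(deltas=[0,0,0,0,0,45,0,0,0,8,0,0,80,0.3,0,0,118.5,9,382,80,0.6,0,0,118.5,9,382,80,0.6,0,0,118.5,9,382,80,0.6,0,0,118.5,9,382,80,0.6,0,0,118.5,9,382,80,0.6,0,0,118.5,9,382,80,0.6,0,0,118.5,9,382,80,0.6,0,0,118.5,9,382,80,0.6,0,0,118.5,9,382,80,0.6,0,0,118.5,9,382,80,0.6,0,0,118.5,9,382,80,0.6,0,0,118.5,9,382,80,0.6,0,0,118.5,9,382,80,0.6,0,0,118.5,9,382,80,0.6,0,0,118.5,9,382,80,0.6,0,0,118.5,9,382,80,0.6])

```text
clock: 45.55
position: [0.5439, 0.3611, 0.1572]
ee_rot: [0.0, 0.528, 0.849, 0.0]
contact_force: [-0.1, 0.3, 0.3]
width: 0.0509
gripper_force: 0.0
```

```bash
cat >> h.py <<'E'
def yaw():
    from scipy.spatial.transform import Rotation as R
    w,x,y,z=manip.get_state()['ee_rot'];M=R.from_quat([x,y,z,w]).as_matrix();print('tooly deg',np.degrees(np.arctan2(M[1,1],M[0,1])))
E
python3 -c "
from h import *
st();yaw()"
```

```text
{'clock': 45.55, 'qpos': [0.4796, 0.4215, 1.4091, 0.0, 1.3108, 0.0213], 'position': [0.5439, 0.3611, 0.1572], 'ee_rot': [0.0, 0.528, 0.8492, 0.0001], 'contact_force': [-0.0839, 0.3172, 0.3444], 'width': 0.0509, 'gripper_force': 0.0}
tooly deg 26.255793993845057
```

jog_arm(deltas=[0,0,0,-1,0,-40,0.6,0,0,0,-1,0,-80,0.6,0,0,0,-1,0,-115,0.6,0,0,0,-1,0,-140,0.6,0,0,0,-1,0,-158,0.6,0,0,0,-1,0,-167,0.6,0,0,0,-1,0,-170,0.6,0,0,0,-1,0,-170,0.6,0,0,0,-1,0,-170,0.1,0,0,0,-1,0,-170,0,0,0,0,-1,0,-170,0,0,0,0,-1,0,-170,0,0,0,0,-1,0,-170,0,0,0,0,-1,0,-170,0], grip_force=60)

```text
clock: 46.95
position: [0.5439, 0.3617, -0.0112]
ee_rot: [0.001, 0.527, 0.85, 0.001]
contact_force: [-0.2, -0.6, 5.4]
width: 0.0307
gripper_force: 62.7
```

A is gripped (30.7 mm). Lift and carry to the back of the bay.

jog_arm(deltas=[0,0,0,0,0,20,0,0,0,0,0,0,60,0,0,0,0,0,0,100,0,0,0,0,0,0,135,0,0,0,-4,8,-25,140,0,0,0,-8,14,-70,140,0,0,0,-12,20,-115,140,0,0,0,-16,27,-160,140,0,0,0,-20,34,-205,140,0,0,0,-24,41,-250,140,0,0,0,-28.5,48,-295,140,0,0,0,-28.5,55,-340,140,0,0,0,-28.5,62,-385,140,0,0,0,-28.5,69,-430,140,0,0,0,-28.5,74,-470,140,0,0,0,-28.5,78,-500,140,0,0,0,-28.5,79,-514,140,0,0,0,-28.5,79,-514,140,0,0,0,-28.5,79,-514,140,0])

```text
clock: 48.85
position: [0.6213, -0.1515, 0.1269]
ee_rot: [-0.001, 0.72, 0.694, 0.0]
contact_force: [0.3, -0.2, -0.7]
width: 0.0305
gripper_force: 61.9
```

```bash
python3 -c "
from h import *
st();yaw();snap('top','t3.png')"
```

```text
{'clock': 48.85, 'qpos': [-0.3488, 0.4236, 1.4844, 0.0014, 1.2351, -0.3118], 'position': [0.6213, -0.1515, 0.1269], 'ee_rot': [-0.001, 0.7202, 0.6937, 0.0002], 'contact_force': [0.295, -0.2114, -0.6964], 'width': 0.0305, 'gripper_force': 61.8863}
tooly deg -2.144606409875757
```

jog_arm(deltas=[0,0,0,0,0,-35,0,0,0,0,0,0,-70,0,0,0,0,0,0,-90,0,0,0,0,0,0,-100,0,0,0,0,0,0,-104,0,0,0,0,0,0,-106,0,0,0,0,0,0,-106,0])

```text
clock: 49.6
position: [0.6227, -0.1528, 0.0223]
ee_rot: [0.001, 0.72, 0.694, 0.0]
contact_force: [-0.2, -0.2, -1.3]
width: 0.031
gripper_force: 61.9
```

jog_arm(deltas=[0,0,0,0,0,-2,0,0,0,0,0,0,-3,0,0,0,0,0,0,-3,0])

```text
clock: 49.9
position: [0.6223, -0.1531, 0.0188]
ee_rot: [0.001, 0.72, 0.694, 0.0]
contact_force: [0.0, 1.1, -0.2]
width: 0.031
gripper_force: 61.9
```

jog_arm(deltas=[0,0,0,0,0,-1,0,0,0,0,0,0,-2,0,0,0,0,0,0,-2,0])

```text
clock: 50.2
position: [0.6226, -0.1531, 0.0188]
ee_rot: [0.001, 0.72, 0.694, 0.001]
contact_force: [-2.5, 0.6, 10.3]
width: 0.0307
gripper_force: 63.4
```

jog_arm(deltas=[0,0,0,0,0,1,0,0,0,0,0,0,1,0.6,0,0,0,0,0,1,0.6,0,0,0,0,0,1,0.6,0,0,0,0,0,1,0.6,0,0,0,0,0,10,0.6,0,0,0,0,0,40,0.6,0,0,0,0,0,80,0.6,0,0,0,0,0,120,0.6,0,0,0,0,40,140,0.6,0,0,0,-20,85,140,0.6,0,0,0,-40,130,140,0.6,0,0,0,-60,170,140,0.6])

```text
clock: 51.5
position: [0.5611, 0.0189, 0.1571]
ee_rot: [0.0, 0.72, 0.694, 0.001]
contact_force: [0.2, 0.4, -0.6]
width: 0.0513
gripper_force: 0.0
```

Run:
```python
from fit import *
im=snap('top','t4.png');print(blobs(im))
u,v=w2px('top',[.6227,-.153,.045]);print(u,v,fit(im,u,v,.6227,-.153,-2,.03))
print(fit(im,208,254,.437,.40,-12),fit(im,480,215,.545,-.375,16));st();yaw()
```

```text
[(np.float64(208.1), np.float64(253.5)), (np.float64(479.3), np.float64(215.0)), (np.float64(405.0), np.float64(189.0))]
402.10052119006434 188.601267245719 (array([ 624. , -156.7,   -4.6]), np.float64(1.2))
(array([439.1, 403.5, -13.4]), np.float64(33.0)) (array([ 548.5, -378.6,   17. ]), np.float64(38.3))
{'clock': 51.55, 'qpos': [-0.0839, 0.2845, 1.6241, 0.0068, 1.2379, -0.0515], 'position': [0.5562, 0.0253, 0.157], 'ee_rot': [-0.004, 0.7192, 0.6948, 0.0008], 'contact_force': [-5.2473, 3.5585, -0.443], 'width': 0.0509, 'gripper_force': 0.0}
tooly deg -1.9833517929187856
```

jog_arm(deltas=[0,0,-10.5,-123,386,0,0.6,0,0,-10.5,-123,386,0,0.6,0,0,-10.5,-123,386,0,0.6,0,0,-10.5,-123,386,0,0.6,0,0,-10.5,-123,386,0,0.6,0,0,-10.5,-123,386,0,0.6,0,0,-10.5,-123,386,0,0.6,0,0,-10.5,-123,386,0,0.6,0,0,-10.5,-123,386,0,0.6,0,0,-10.5,-123,386,0,0.6,0,0,-10.5,-123,386,0,0.6,0,0,-10.5,-123,386,0,0.6])

```text
clock: 52.75
position: [0.4395, 0.4015, 0.1564]
ee_rot: [0.0, 0.781, 0.624, -0.0]
contact_force: [0.3, -0.0, -0.0]
width: 0.0514
gripper_force: 0.0
```

```bash
python3 -c "
from h import *
st();yaw()"
```

```text
{'clock': 52.75, 'qpos': [0.6238, 0.3386, 1.5443, -0.0008, 1.2591, 0.8465], 'position': [0.4395, 0.4015, 0.1564], 'ee_rot': [0.0004, 0.7812, 0.6243, -0.0002], 'contact_force': [0.3482, -0.0219, -0.035], 'width': 0.0514, 'gripper_force': 0.0}
tooly deg -12.742166750917738
```

jog_arm(deltas=[0,0,0,0,0,-40,0.6,0,0,0,0,0,-80,0.6,0,0,0,0,0,-115,0.6,0,0,0,0,0,-140,0.6,0,0,0,0,0,-158,0.6,0,0,0,0,0,-166,0.6,0,0,0,0,0,-169,0.6,0,0,0,0,0,-169,0.6,0,0,0,0,0,-169,0.1,0,0,0,0,0,-169,0,0,0,0,0,0,-169,0,0,0,0,0,0,-169,0,0,0,0,0,0,-169,0,0,0,0,0,0,-169,0])

```text
clock: 54.15
position: [0.4399, 0.4037, -0.0113]
ee_rot: [0.0, 0.781, 0.625, 0.001]
contact_force: [-0.1, -0.9, 6.6]
width: 0.0306
gripper_force: 62.2
```

jog_arm(deltas=[0,0,0,0,0,20,0,0,0,0,0,0,60,0,0,0,0,0,0,100,0,0,0,0,0,0,135,0,0,0,3,8,-25,140,0,0,0,6,15,-70,140,0,0,0,10.5,23,-115,140,0,0,0,10.5,31,-160,140,0,0,0,10.5,39,-205,140,0,0,0,10.5,47,-250,140,0,0,0,10.5,55,-295,140,0,0,0,10.5,63,-340,140,0,0,0,10.5,71,-385,140,0,0,0,10.5,79,-430,140,0,0,0,10.5,87,-470,140,0,0,0,10.5,92,-500,140,0,0,0,10.5,94,-516,140,0,0,0,10.5,94,-516,140,0,0,0,10.5,94,-516,140,0,0,0,10.5,94,-516,140,0])

```text
clock: 56.15
position: [0.5323, -0.1112, 0.1271]
ee_rot: [-0.001, 0.72, 0.694, 0.0]
contact_force: [0.1, 0.7, -1.8]
width: 0.031
gripper_force: 61.3
```

```bash
python3 -c "
from h import *
st();yaw()"
```

```text
{'clock': 56.15, 'qpos': [-0.3344, 0.2884, 1.6993, 0.0009, 1.1548, -0.2988], 'position': [0.5323, -0.1112, 0.1271], 'ee_rot': [-0.0006, 0.7197, 0.6943, 0.0001], 'contact_force': [0.126, 0.6973, -1.822], 'width': 0.031, 'gripper_force': 61.3416}
tooly deg -2.0591011143186457
```

jog_arm(deltas=[0,0,0,0,-1,-35,0,0,0,0,0,-1,-70,0,0,0,0,0,-1,-90,0,0,0,0,0,-1,-100,0,0,0,0,0,-1,-104,0,0,0,0,0,-1,-106,0,0,0,0,0,-1,-108,0,0,0,0,0,-1,-109,0,0,0,0,0,-1,-109,0])

```text
clock: 57.05
position: [0.5332, -0.1141, 0.0188]
ee_rot: [0.001, 0.72, 0.694, 0.0]
contact_force: [-0.5, 0.0, -0.7]
width: 0.0308
gripper_force: 61.3
```

jog_arm(deltas=[0,0,0,0,0,0,0.6,0,0,0,0,0,0,0.6,0,0,0,0,0,0,0.6,0,0,0,0,0,0,0.6,0,0,0,0,0,8,0.6,0,0,0,0,0,35,0.6,0,0,0,0,0,75,0.6,0,0,0,0,0,115,0.6,0,0,0,0,0,140,0.6,0,0,19,15,-264,140,0.6,0,0,19,15,-264,140,0.6,0,0,19,15,-264,140,0.6,0,0,19,15,-264,140,0.6,0,0,19,15,-264,140,0.6,0,0,19,15,-264,140,0.6,0,0,19,15,-264,140,0.6,0,0,19,15,-264,140,0.6,0,0,19,15,-264,140,0.6])

```text
clock: 58.85
position: [0.5478, -0.3758, 0.1584]
ee_rot: [-0.0, 0.595, 0.804, 0.0]
contact_force: [-0.5, -0.0, 0.8]
width: 0.0516
gripper_force: 0.0
```

```bash
python3 -c "
from fit import *
st();yaw();im=snap('top','t5.png');print(blobs(im));print(fit(im,480,215,.548,-.378,16))
a=cv2.resize(im[130:270,250:460],None,fx=3,fy=3,interpolation=2)
cv2.imwrite('pics/t5c.png',a)"
```

```text
{'clock': 58.85, 'qpos': [-0.7065, 0.4383, 1.3779, 0.0009, 1.3264, -1.0023], 'position': [0.5478, -0.3758, 0.1584], 'ee_rot': [-0.0005, 0.5952, 0.8035, 0.0005], 'contact_force': [-0.4744, -0.0122, 0.7596], 'width': 0.0516, 'gripper_force': 0.0}
tooly deg 16.939410243702934
[(np.float64(389.3), np.float64(220.8)), (np.float64(479.0), np.float64(215.1)), (np.float64(402.5), np.float64(189.0))]
(array([ 548.1, -377.3,   16.8]), np.float64(32.2))
```

View pics/t5c.png

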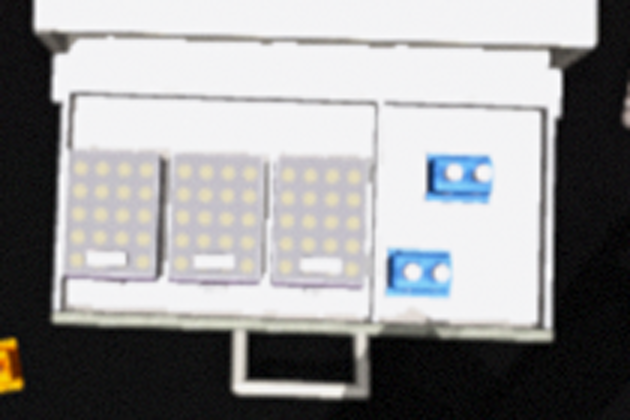

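Both holders stand in the bay, at crop (460,177) and (420,272), with space left for the third at about (505,275). Now pick C.

jog_arm(deltas=[0,0,0,0,0,-40,0.6,0,0,0,0,0,-80,0.6,0,0,0,0,0,-115,0.6,0,0,0,0,0,-140,0.6,0,0,0,0,0,-158,0.6,0,0,0,0,0,-166,0.6,0,0,0,0,0,-170,0.6,0,0,0,0,0,-170,0.6,0,0,0,0,0,-170,0.1,0,0,0,0,0,-170,0,0,0,0,0,0,-170,0,0,0,0,0,0,-170,0,0,0,0,0,0,-170,0,0,0,0,0,0,-170,0])

```text
clock: 60.3
position: [0.5488, -0.3786, -0.0102]
ee_rot: [0.001, 0.596, 0.803, 0.0]
contact_force: [0.2, 0.5, 5.4]
width: 0.0308
gripper_force: 62.3
```

jog_arm(deltas=[0,0,0,0,0,20,0,0,0,0,0,0,60,0,0,0,0,0,0,100,0,0,0,0,0,0,130,0,0,0,-6,-4,30,140,0,0,0,-12,-8,70,140,0,0,0,-19,-12,115,140,0,0,0,-19,-16,155,140,0,0,0,-19,-18,180,140,0,0,0,-19,-18,192,140,0,0,0,-19,-18,192,140,0,0,0,-19,-18,192,140,0,0,0,-19,-18,192,140,0])

```text
clock: 61.6
position: [0.5303, -0.1875, 0.1281]
ee_rot: [0.0, 0.721, 0.693, -0.0]
contact_force: [-0.1, 0.1, -1.7]
width: 0.0304
gripper_force: 61.5
```

```bash
python3 -c "
from h import *
st();yaw()"
```

```text
{'clock': 61.6, 'qpos': [-0.4631, 0.313, 1.6593, -0.0007, 1.1685, -0.4244], 'position': [0.5303, -0.1875, 0.1281], 'ee_rot': [0.0005, 0.7206, 0.6934, -0.0002], 'contact_force': [-0.1434, 0.0651, -1.722], 'width': 0.0304, 'gripper_force': 61.4658}
tooly deg -2.205245608764161
```

jog_arm(deltas=[0,0,0,0,0,-35,0,0,0,0,0,0,-70,0,0,0,0,0,0,-90,0,0,0,0,0,0,-100,0,0,0,0,0,0,-104,0,0,0,0,0,0,-106,0,0,0,0,0,0,-108,0,0,0,0,0,0,-109,0,0,0,0,0,0,-109,0])

```text
clock: 62.5
position: [0.5303, -0.1861, 0.0198]
ee_rot: [0.001, 0.72, 0.694, 0.0]
contact_force: [-1.1, -0.1, -0.9]
width: 0.0305
gripper_force: 61.5
```

Release, rise, and go back over the handle.

jog_arm(deltas=[0,0,0,0,0,0,0.6,0,0,0,0,0,0,0.6,0,0,0,0,0,0,0.6,0,0,0,0,0,0,0.6,0,0,0,0,0,8,0.6,0,0,0,0,0,35,0.6,0,0,0,0,0,75,0.6,0,0,0,0,0,115,0.6,0,0,0,0,0,130,0.5,0,0,0,-120,80,130,0.5,0,0,0,-150,184,130,0.5,0,0,0,-150,184,130,0.5,0,0,0,-150,184,130,0.5,0,0,0,-150,184,130,0.5,0,0,0,-150,184,130,0.5,0,0,0,-150,184,130,0.5])

```text
clock: 64.1
position: [0.38, -0.0015, 0.1501]
ee_rot: [0.001, 0.719, 0.695, 0.001]
contact_force: [1.0, 0.4, 0.2]
width: 0.0425
gripper_force: 0.0
```

```bash
python3 -c "
from fit import *
st();yaw();im=snap('top','t6.png');print(blobs(im))
s=snap('scene')
a=cv2.resize(im[130:230,340:450],(440,400),interpolation=2)
u,v=w2px('scene',[.56,-.15,.06]).astype(int);print(u,v)
cv2.imwrite('pics/t6c.png',np.hstack([a,cv2.resize(s[v-50:v+50,u-45:u+45],(360,400),interpolation=2)]))"
```

```text
{'clock': 64.1, 'qpos': [-0.1873, 0.0222, 1.9737, -0.0004, 1.1432, -0.1519], 'position': [0.38, -0.0015, 0.1501], 'ee_rot': [0.0011, 0.7195, 0.6945, 0.0006], 'contact_force': [1.0184, 0.3848, 0.2402], 'width': 0.0425, 'gripper_force': 0.0}
tooly deg -2.0228238454165597
[(np.float64(413.9), np.float64(221.6)), (np.float64(389.3), np.float64(220.7)), (np.float64(402.5), np.float64(189.0))]
256 232
```

View pics/t6c.png

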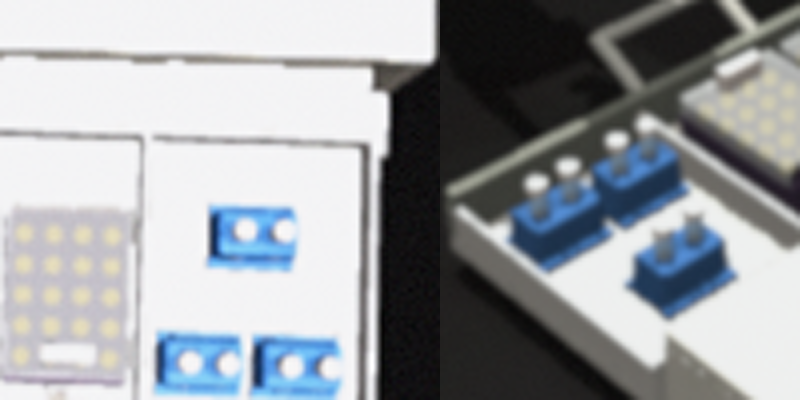

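All three holders stand upright, at crop (255,238), (198,363) and (297,366). Grip the handle and push home.

jog_arm(deltas=[0,0,0,43,-1,0,0.5,0,0,0,43,-1,-30,0.5,0,0,0,43,-1,-65,0.5,0,0,0,43,-1,-90,0.5,0,0,0,43,-1,-102,0.5,0,0,0,43,-1,-102,0.5,0,0,0,43,-1,-102,0,0,0,0,43,-1,-102,0,0,0,0,43,-1,-102,0,0,0,0,43,-1,-102,0,0,0,0,43,-1,-102,0,0,0,0,43,-1,-102,0])

```text
clock: 65.4
position: [0.425, -0.0038, 0.0486]
ee_rot: [0.002, 0.72, 0.694, 0.001]
contact_force: [3.6, -3.7, 6.7]
width: 0.0098
gripper_force: 59.0
```

jog_arm(deltas=[0,0,0,3,0,0,0,0,0,0,8,0,0,0,0,0,0,16,-1,0,0,0,0,0,26,-1,0,0,0,0,0,36,-1,0,0,0,0,0,46,-2,0,0,0,0,0,56,-2,0,0,0,0,0,66,-2,0,0,0,0,0,76,-3,0,0,0,0,0,86,-3,0,0,0,0,0,96,-3,0,0,0,0,0,106,-4,0,0,0,0,0,116,-4,0,0,0,0,0,126,-5,0,0,0,0,0,136,-5,0,0,0,0,0,144,-5,0,0,0,0,0,152,-6,0,0,0,0,0,158,-6,0,0,0,0,0,162,-6,0,0,0,0,0,164,-6,0,0])

```text
clock: 67.4
position: [0.5856, -0.0098, 0.0486]
ee_rot: [-0.0, 0.72, 0.694, -0.001]
contact_force: [-3.5, -4.2, 10.8]
width: 0.0098
gripper_force: 59.5
```

jog_arm(deltas=[0,0,0,4,0,0,0,0,0,0,10,0,0,0,0,0,0,18,0,0,0,0,0,0,26,0,0,0,0,0,0,34,-1,0,0,0,0,0,40,-1,0,0,0,0,0,45,-1,0,0,0,0,0,49,-1,0,0,0,0,0,53,-1,0,0,0,0,0,56,-1,0,0,0,0,0,56,-1,0,0])

```text
clock: 68.5
position: [0.642, -0.0119, 0.0486]
ee_rot: [0.001, 0.72, 0.694, -0.002]
contact_force: [-0.5, -5.5, 8.3]
width: 0.0098
gripper_force: 59.2
```

jog_arm(deltas=[0,0,0,3,0,0,0,0,0,0,5,0,0,0,0,0,0,5,0,0,0])

```text
clock: 68.8
position: [0.6422, -0.0119, 0.0485]
ee_rot: [-0.002, 0.72, 0.694, -0.005]
contact_force: [-9.5, -7.1, 14.1]
width: 0.0099
gripper_force: 60.0
```

At the home stop. Release and retreat.

jog_arm(deltas=[0,0,0,-5,1,0,0,0,0,0,-5,1,0,0.5,0,0,0,-5,1,0,0.5,0,0,0,-5,1,0,0.5,0,0,0,-5,1,0,0.5,0,0,0,-5,1,0,0.5,0,0,0,-5,1,30,0.5,0,0,0,-5,1,70,0.5,0,0,0,-5,1,110,0.5,0,0,0,-50,1,140,0.5,0,0,0,-100,1,150,0.5,0,0,0,-150,1,150,0.5,0,0,0,-200,1,150,0.5,0,0,0,-250,1,150,0.5,0,0,0,-250,1,150,0.5,0,0,0,-250,1,150,0.5,0,0,0,-250,1,150,0.5,0,0,0,-250,1,150,0.5])

```text
clock: 70.6
position: [0.3997, -0.0091, 0.1974]
ee_rot: [0.0, 0.72, 0.694, 0.0]
contact_force: [-0.3, 0.5, 0.4]
width: 0.0429
gripper_force: 0.0
```

Run:
```python
from fit import *
st();im=snap('top','t7.png');print(blobs(im))
# handle bar row at home: bright run near column 353
for c in(345,353,361): print(c,[r for r in range(165,200) if im[r,c].min()>120], 'start',[r for r in range(165,200) if cv2.imread('pics/t0.png')[r,c].min()>120])
```

```text
{'clock': 70.6, 'qpos': [-0.1973, 0.0135, 1.8556, 0.0002, 1.2715, -0.1603], 'position': [0.3997, -0.0091, 0.1974], 'ee_rot': [0.0004, 0.7201, 0.6939, 0.0004], 'contact_force': [-0.2804, 0.4904, 0.3509], 'width': 0.0429, 'gripper_force': 0.0}
[(np.float64(415.0), np.float64(150.0)), (np.float64(391.0), np.float64(149.5))]
345 [178, 179, 180, 181, 182] start [179, 180, 181, 182, 183]
353 [179, 180, 181, 182] start [179, 180, 181, 182, 183]
361 [179, 180, 181, 182, 183] start [180, 181, 182, 183]
```

```bash
python3 -c "
from h import *
print(manip.sign_off())"
```

```text
the job is handed in; nothing more can be done
None
```

The job is handed in at about 71 s of the 210 s allowed. The tray was pulled to its stop, and all three lids turned out loose and were pressed until they snapped shut. The three blue holders stand upright in the bay, and the tray was pushed to its home stop (about 1–2 mm by the camera). I stayed clear of the timer and the weighing trays but did not measure them afterwards, and I did not tug the lids again after the tray went home. The hand-in call gave no verdict.

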